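# Load the red wire spool on the bench wire stand

### The arm

A 6-joint arm with a two-finger parallel gripper is mounted at the origin on the work surface. World frame = base frame: x ahead of the robot, y to its left, z up, the work surface at z = 0. Lengths are in mm, angles in rad, forces in N, time in s.
With the tool pointing down it reaches from about 400 to 925 mm from the base axis. Payload 12.5 kg.
Tool frame: the origin (TCP) lies at the very end of the fingers, on their centre line; the grasp point (between the pads) lies env.grip_point_offset behind it (env.grip_point_offset is the distance from the TCP to the grasp point, in mm); y points along the fingers, z is the direction in which the jaws open and shut, and the axes are right-handed (so a half turn about y gives the same grasp; the last joint's range is limited). The gripper opens to 95 mm and grips with 3 to 60 N. Pads are 20 mm wide; open, the fingers measure 119 mm over their backs; the gripper's body (75 mm by 180 mm) begins 59 mm behind the grasp point.
Start: joints at [1.176, 0.491, 1.559, -0, 1.092, -0.106], TCP at [177.984, 599.14, 214.661] pointing down, gripper open.
Joint ranges: [-3.1, 3.1], [-0.84, 2.19], [0.05, 2.79], [-1.13, 4.28], [0.06, 2.93], [-2.69, 2.69]. Speed limits (rad/s): [2.22, 2.22, 2.79, 3.14, 3.14, 3.14].

### API

Orientations are given as [roll, pitch, yaw] about the fixed x, y, z axes, in that order (R = Rz(yaw) Ry(pitch) Rx(roll)).
In Python, from cell import readout, read_camera, env, nets gives the robot as it stands.
- The arm moves only by the tool apply_moves, never from a script. Its argument "increments" is a list of rows, each a list of 3 entries, a list of its own where there are three numbers: the shift along the tool's x, y, z in cm, then the turn, a rotation vector about the tool's x, y, z in degrees, then the finger opening in cm, from 0 to 9.51. A call has exactly 5 rows; each row shifts and turns the pose as measured when the row begins, along the tool's axes as they then stand; what a row does not reach is not made up. A row lasts 1/8 s, in which the tool goes at most 62.5 mm and 10.7 degrees, less where a joint would pass 70% of its speed; a pose out of reach is approached as far as the arm can. A call with a gripper value outside its range is refused whole. The fingers move at their own pace and stop on an object; the grip force is fixed at half the most. Time passes only in rows, so rows that do not move let the fingers close, or fill a call up. It gives the time, the measured TCP pose, the force and the opening at its end, in the units of the state.
- readout.state(): the state, without advancing time (a new reading comes with each control period).
- read_camera(name): name is "side" or "top" or "wrist"; returns a dict with "img" (420x560x3 uint8, red, green, blue), "vfov" (degrees; the focal length in pixels is half the picture's height over the tangent of half this angle, whatever the lens; pixels are square), "cx", "cy" (the principal point, pixels), "rvec" (rotation vector, rad) and "tvec" (3), from world to camera coordinates, as OpenCV has them; the wrist camera has in their place "mount" (4x4, takes a point from camera to tool coordinates, whose origin is the TCP and whose axes are the tool frame's). Camera axes: x right, y down, z forward; pixel columns grow to the right and rows downward; lengths in mm; the calibration is good to about 2 mm. A picture is of the moment at which its call begins: read the wrist's pose just before it. There is no depth.
- env.job_done(): hands the job in, once; it reports no verdict.
Trained networks look in a picture, given as the dict that the camera call returned (one of the last four; its "shot" number tells which), for a name from the list of things; names that differ only in an ending like _2 or _b are one class to them, and where a whole thing is asked for, a point or a joint stands for the part that bears it (a point fixed in the world has none). Each returns a list of dicts, best first, with "confidence" (0 to 1); they miss things now and then, are a little off and sometimes report something else, mostly with a low value. They report only what shows in the picture. A call takes as long as a camera call. They do not tell look-alikes from the thing itself.
- nets.look_for(picture, thing): "point" ([x, y, z] in mm, in the coordinates of the camera as it stood for that picture, good to about 4 mm: the middle of the surface that is visible of it).
- nets.mark_of(picture, thing): "point" ([x, y, z] in mm, in the coordinates of the camera as it stood for that picture, good to about 4 mm: a listed point, or the origin of a listed thing).
The state is a dict: "t": time; "joints": joint angles; "qvel": joint speeds; "tau": joint torques, N m; "eef_pos": TCP position; "tcp_rot": TCP orientation; "ft_force": force on the tool from outside, world axes, zero at the start; "moment": the same for the moment, N m; "opening": opening from 0.0 (shut) to 1.0 (fully open).
Only numpy, scipy, OpenCV 4.12 (cv2) and the standard library are available. Lean on these libraries where they do the work, as an engineer would, in place of code of your own. Each camera call takes 0.05 s, during which the arm holds its last target. There are 200 camera calls.

### The job

Load the wire stand: the red spool was put on the bench with its label underneath, so turn it over and put it on the upright spindle with its label up, fully down on the felt seat. Then put the brass hold-down weight over the spindle, disc side down, flat on top of the spool. Lower both gently instead of letting them drop, let go, and leave the other two spools, the multimeter and the screwdriver where they are.

Things in the scene. Friction and masses are not known exactly. Their poses are not given: they have to be found in the camera images.
- red_spool: Red spool of wire, 76 mm long, 0.35 kg: two eight-sided end flanges, 60 mm over flats, 4 mm thick, and between them the hard winding, diameter 54, length 68 mm; bore 20 mm right through. White label ring on one end only. Origin: centre of the spool; z along the bore, out of the labelled end; x square to one of the flats. Starts standing on the bench with the label underneath.
- blue_spool: The same spool in blue, standing on the bench label up, to be left where it is. The three spools change places from start to start, centres at least 130 mm apart. The centre of a standing spool is 38 mm above the bench; lying on a flat of its flanges it rests without rolling, its centre 30 mm above the bench.
- yellow_spool: The same spool in yellow, standing label up, to be left where it is. All three spools start at y above 80 mm, the stand at y below -270 mm and the weight at x above 580 mm (centres), so the bench between spools and stand, nearer the robot than the weight, is free.
- wire_stand: Wire stand, fixed: blue round base, diameter 130, 18 mm high; grey felt seat on it, diameter 72 mm, top 22 mm above the bench; upright steel spindle in the middle, diameter 15 mm. A thin guide post with an eye stands 51 mm from the spindle towards +x, top 64 mm above the bench. Origin: on the spindle's axis at bench level; z up.
- spindle_tip (a point): Top of the spindle, on its axis, 158 mm above the bench; the last 12 mm are rounded to a nose.
- spool_seat (a point): On the spindle's axis at the top of the felt seat, 22 mm above the bench. With the spool fully down its centre is 38 mm above this point and its top 76 mm.
- hold_weight: Brass-coloured turned weight, 0.36 kg: disc of diameter 58 mm, 10 mm thick, and on it a knurled neck of diameter 34 mm, 40 mm high (50 mm in all); bore 20 mm right through. Origin: centre of the disc's underside; z up through the neck. Starts standing disc down on the bench. In place on the spool its underside is 98 mm above the bench and the spindle stands 10 mm out of its top.
- multimeter: Orange multimeter with a dial, 85 x 180 x 45 mm, lying on its back. Origin at the centre of its underside, y along its length. Beyond the spools, on the left. To be left where it is.
- screwdriver: Screwdriver with a red handle, 200 mm long, lying on the bench along its x axis, handle towards -x. To be left where it is.
Mind the look-alikes: they are no part of the job. Several things have the shape of the red_spool; the one meant has the colours described above. Leave any pink or purple look-alike of the hold_weight alone.

How it is judged:
By the outcome, as a careful person would: the job done as asked, in the order asked, and still so for the second after the job is handed in, with the robot touching nothing.
It also fails if it takes over 72 s, if anything falls off the work surface, if the arm or the gripper's body presses on something with over 40 N, if the wrist force passes 120 N, or if a joint passes its speed limit or range.

## Working session

There is one attempt and no reset: what is moved stays moved. The work goes in short steps, Python scripts to look and compute and a tool call to move; the robot and the scene stay as the last step left them, time stands still between calls to the robot, and variables do not carry over. Pictures are saved under pics/ and viewed, about 8 in all and at most 12, crops included, and the job is handed in when it is done.

Besides the shell and the picture viewer there is one more tool, called after "Call:" as a command line: name --argument value ..., lists and objects as JSON in quotes. apply_moves: Moves the arm, as the interface text tells. Its arguments: {"type":"object","properties":{"increments":{"type":"array"}},"required":["increments"]}

```bash
mkdir -p pics; ls
cat > h.py <<'E'
import numpy as np,cv2
from scipy.spatial.transform import Rotation as R
from cell import readout,read_camera,env,nets
def T_tool():
    s=readout.state(); return R.from_euler('xyz',s['tcp_rot']).as_matrix(),np.array(s['eef_pos'])
def shot(name,save=None):
    Rt,p=T_tool(); c=read_camera(name)
    if name=='wrist':
        M=np.array(c['mount']); A=Rt@M[:3,:3]; b=Rt@M[:3,3]+p
    else:
        Rc=cv2.Rodrigues(np.array(c['rvec'],float))[0]; A=Rc.T; b=-Rc.T@np.array(c['tvec'],float).ravel()
    c['A']=A;c['b']=b;c['f']=210/np.tan(np.radians(c['vfov'])/2)
    if save: cv2.imwrite('pics/'+save,c['img'][...,::-1])
    return c
def w(c,pt): return c['A']@np.array(pt)+c['b']
def ray(c,u,v,z):
    d=c['A']@np.array([(u-c['cx'])/c['f'],(v-c['cy'])/c['f'],1]); return c['b']+d*(z-c['b'][2])/d[2]
def proj(c,P):
    q=c['A'].T@(np.array(P,float)-c['b']); return q[:2]/q[2]*c['f']+[c['cx'],c['cy']]
E
python3 - <<'E'
from h import *
print(readout.state()); print(env.grip_point_offset)
ims=[]
for n in ['top','side','wrist']:
    c=shot(n); ims.append(c['img']); print(n,c['f'],c['b'].round(),c['A'].round(2).tolist())
    for t in ['red_spool','hold_weight','wire_stand','spindle_tip','spool_seat','multimeter','screwdriver']:
        for k in ('mark_of',) :
            print(n,t,[(w(c,d['point']).round().tolist(),round(d['confidence'],2)) for d in getattr(nets,k)(c,t)][:5])
h=np.vstack([np.hstack([ims[0],ims[1]]),np.hstack([ims[2],ims[2]*0])])
cv2.imwrite('pics/a.png',cv2.resize(h,(800,600),interpolation=cv2.INTER_AREA)[...,::-1])
E
```

```text
pics
{'t': 0.0, 'joints': array([ 1.17642578e+00,  4.91552747e-01,  1.55945041e+00,  5.42514225e-06,
        1.09171906e+00, -1.05613151e-01]), 'qvel': array([ 0.00119014,  0.00164232, -0.0010645 , -0.00022208, -0.0023127 ,
        0.0018836 ]), 'tau': array([ 1.83301679e-03, -6.12640500e+01, -2.58182591e+01,  6.93172077e-02,
        4.81982832e-02, -1.46076968e-04]), 'eef_pos': array([177.86417942, 598.89676023, 214.06565671]), 'tcp_rot': array([-1.57191909e+00,  1.23859527e-04, -2.88759972e-01]), 'ft_force': array([ 0.58377712, -0.22646553, -0.67223129]), 'moment': array([ 0.01295459,  0.01168894, -0.0364609 ]), 'opening': 1.0037877043502224}
18.8
top 387.3678530761218 [ 508.   39. 1120.] [[-0.01, -1.0, 0.06], [-1.0, 0.01, -0.02], [0.02, -0.06, -1.0]]
top red_spool [([435.0, 333.0, 41.0], 0.9), ([359.0, 440.0, 37.0], 0.88), ([476.0, 443.0, 39.0], 0.56)]
top hold_weight [([640.0, -99.0, 0.0], 0.77), ([744.0, -113.0, -0.0], 0.71), ([706.0, -198.0, 1.0], 0.53)]
top wire_stand [([487.0, -365.0, -1.0], 0.63)]
top spindle_tip [([487.0, -365.0, 156.0], 0.56)]
top spool_seat [([484.0, -365
[... 193 characters left out ...]
0.73], [-0.02, -0.83, -0.55]]
side red_spool [([358.0, 450.0, 46.0], 0.83), ([434.0, 336.0, 41.0], 0.77), ([474.0, 446.0, 40.0], 0.74)]
side hold_weight [([704.0, -191.0, -2.0], 0.84), ([645.0, -93.0, 3.0], 0.75), ([744.0, -108.0, 2.0], 0.51)]
side wire_stand [([489.0, -359.0, 1.0], 0.87)]
side spindle_tip [([488.0, -363.0, 157.0], 0.72)]
side spool_seat [([484.0, -361.0, 22.0], 0.94)]
side multimeter [([639.0, 415.0, 2.0], 0.68)]
side screwdriver []
wrist 351.5571918821085 [110. 620. 385.] [[0.29, 0.93, 0.24], [0.96, -0.28, -0.07], [0.0, 0.25, -0.97]]
wrist red_spool []
wrist hold_weight []
wrist wire_stand []
wrist spindle_tip []
wrist spool_seat []
wrist multimeter []
wrist screwdriver []
```

View pics/a.png

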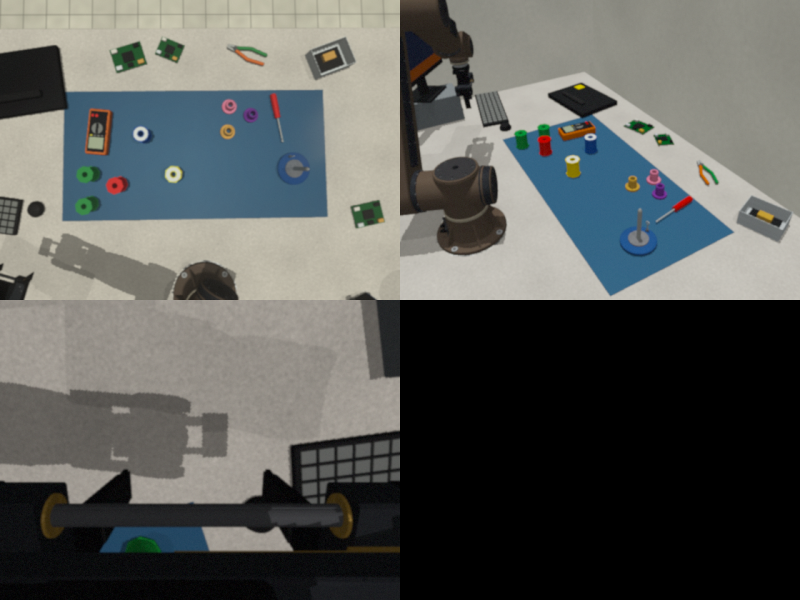

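```bash
cat >> h.py <<'E'
GO=18.8
def Rtool(psi,phi,cam=1):
    """heading azimuth psi, phi below horizontal (deg); cam=1: wrist camera on the upper side, -1: below"""
    s,p=np.radians(psi),np.radians(phi); f=np.array([np.cos(s),np.sin(s),0]); up=np.array([0,0,1.])
    y=np.cos(p)*f-np.sin(p)*up; z=-cam*np.cross(up,f); return np.c_[np.cross(y,z),y,z]
def plan(segs,start=None):
    """segs: (grip point, R, rows, opening cm)"""
    Rc,p=start or T_tool(); 
    from scipy.spatial.transform import Slerp
    k=0
    for g,Rg,n,o in segs:
        g=np.array(g,float); R0=Rc; r=R.from_matrix(R0.T@Rg).as_rotvec()
        g0=p-GO*R0[:,1]
        for i in range(1,n+1):
            Rn=R0@R.from_rotvec(r*i/n).as_matrix(); pn=g0+(g-g0)*i/n+GO*Rn[:,1]
            s=Rc.T@(pn-p)/10; t=np.degrees(R.from_matrix(Rc.T@Rn).as_rotvec())
            print('[[%.2f,%.2f,%.2f],[%.1f,%.1f,%.1f],%.1f]'%(*s,*t,o),'!' if np.linalg.norm(s)>6 or np.linalg.norm(t)>10.6 else '',' ' if (k+1)%5 else '\n',end=''); k+=1
            Rc,p=Rn,pn
    print('rows',k)
def st():
    s=readout.state(); Rt,p=T_tool(); print('t',round(s['t'],2),'grip',(p-GO*Rt[:,1]).round(1),'y',Rt[:,1].round(3),'z',Rt[:,2].round(3),'j',np.degrees(s['joints']).round(1),'F',np.round(s['ft_force'],1),'op',round(s['opening'],3))
E
python3 - <<'E'
from h import *
f=np.array([np.cos(np.radians(30.6)),np.sin(np.radians(30.6)),0])
Rg=Rtool(30.6,45); tgt=np.array([435,334,42.]); 
sb=tgt-140*Rg[:,1]; print(sb)
plan([(sb+[0,0,40],Rg,15,9.5)])
E
```

```text
[349.79088662 283.60747082 140.99494937]
[[1.66,0.35,-1.57],[3.4,8.3,1.5],9.5]   [[1.89,0.20,-1.33],[3.4,8.3,1.5],9.5]   [[2.08,0.07,-1.04],[3.4,8.3,1.5],9.5]   [[2.23,-0.05,-0.72],[3.4,8.3,1.5],9.5]   [[2.32,-0.15,-0.38],[3.4,8.3,1.5],9.5]  
[[2.37,-0.23,-0.02],[3.4,8.3,1.5],9.5]   [[2.35,-0.29,0.34],[3.4,8.3,1.5],9.5]   [[2.29,-0.33,0.70],[3.4,8.3,1.5],9.5]   [[2.17,-0.34,1.05],[3.4,8.3,1.5],9.5]   [[2.00,-0.33,1.38],[3.4,8.3,1.5],9.5]  
[[1.79,-0.30,1.68],[3.4,8.3,1.5],9.5]   [[1.53,-0.24,1.94],[3.4,8.3,1.5],9.5]   [[1.25,-0.16,2.16],[3.4,8.3,1.5],9.5]   [[0.94,-0.06,2.33],[3.4,8.3,1.5],9.5]   [[0.61,0.05,2.45],[3.4,8.3,1.5],9.5]  
rows 15
```

Call:
apply_moves --increments '[[[1.66,0.35,-1.57],[3.4,8.3,1.5],9.5],[[1.89,0.2,-1.33],[3.4,8.3,1.5],9.5],[[2.08,0.07,-1.04],[3.4,8.3,1.5],9.5],[[2.23,-0.05,-0.72],[3.4,8.3,1.5],9.5],[[2.32,-0.15,-0.38],[3.4,8.3,1.5],9.5]]'

```text
t: 1.82
eef_pos: [237.3, 498.2, 197.6]
tcp_rot: [-1.336, 0.231, -1.013]
ft_force: [0.5, 1.0, 0.2]
opening: 0.999
```

Call:
apply_moves --increments '[[[2.37,-0.23,-0.02],[3.4,8.3,1.5],9.5],[[2.35,-0.29,0.34],[3.4,8.3,1.5],9.5],[[2.29,-0.33,0.7],[3.4,8.3,1.5],9.5],[[2.17,-0.34,1.05],[3.4,8.3,1.5],9.5],[[2.0,-0.33,1.38],[3.4,8.3,1.5],9.5]]'

```text
t: 2.45
eef_pos: [289.4, 408.1, 184.9]
tcp_rot: [-1.305, 0.525, -1.648]
ft_force: [-1.4, -0.1, -0.8]
opening: 0.998
```

Run:
```python
from h import *
st()
```

```text
t 2.45 grip [283.8 399.4 200.6] y [ 0.299  0.462 -0.835] z [ 0.952 -0.205  0.227] j [ 42.8  13.3 130.2  63.3   8.7  -9.4] F [-1.4 -0.1 -0.8] op 0.998
```

```bash
cat > fk.py <<'E'
from h import *
from scipy.optimize import least_squares
def chain(q):
    Rz=lambda a:R.from_euler('z',a).as_matrix(); Ry=lambda a:R.from_euler('y',a).as_matrix()
    A=Rz(q[0]);B=A@Ry(q[1]);C=B@Ry(q[2]);return A,B,C
def tool(q,s4=1,s6=1):
    A,B,C=chain(q); return C@R.from_euler('z',s4*q[3]).as_matrix()@R.from_euler('y',q[4]).as_matrix()@R.from_euler('z',s6*q[5]).as_matrix()
E
python3 - <<'E'
from fk import *
s=readout.state(); Rt,p=T_tool()
D=[([1.17642578e+00,4.91552747e-01,1.55945041e+00,0,1.09171906e+00,-1.05613151e-01],np.array([177.864,598.897,214.066]),R.from_euler('xyz',[-1.57191909,1.2386e-04,-.28875997]).as_matrix()),(s['joints'],p,Rt)]
for s4 in(1,-1):
  for s6 in(1,-1):
    M=[tool(q,s4,s6).T@Rr for q,_,Rr in D]; print(s4,s6,[m.round(3).tolist() for m in M])
def res(v,D=D):
    a,lat,d,L2,L3,Lt,e=v; o=[]
    for q,p,Rr in D:
        A,B,C=chain(q); o+=list(A@[a,lat,d]+L2*B[:,2]+L3*C[:,2]+e*C[:,0]+Lt*Rr[:,1]-p)
    return np.r_[o,(np.array(v)-[0,65,350,500,450,300,0])*.003]
r=least_squares(res,[0,65,350,500,450,300,0]);print(r.x.round(1),np.abs(r.fun[:6]).max())
E
```

```text
1 1 [[[0.0, -0.0, -1.0], [-1.0, 0.0, -0.0], [0.0, 1.0, -0.0]], [[0.0, 0.0, -1.0], [-1.0, -0.0, -0.0], [0.0, 1.0, -0.0]]]
1 -1 [[[-0.21, 0.0, -0.978], [-0.978, 0.0, 0.21], [0.0, 1.0, -0.0]], [[-0.324, -0.0, -0.946], [-0.946, -0.0, 0.324], [0.0, 1.0, -0.0]]]
-1 1 [[[0.0, -0.0, -1.0], [-1.0, 0.0, -0.0], [0.0, 1.0, -0.0]], [[0.787, -0.256, 0.561], [0.596, 0.081, -0.799], [0.16, 0.963, 0.216]]]
-1 -1 [[[-0.21, 0.0, -0.978], [-0.978, 0.0, 0.21], [0.0, 1.0, -0.0]], [[0.938, -0.216, 0.272], [0.309, 0.16, -0.938], [0.16, 0.963, 0.216]]]
[ 43.   65.9 310.7 508.5 426.4 272.   85.7] 0.006223411540190682
```

```bash
cat >> fk.py <<'E'
P=[43.,65.9,310.7,508.5,426.4,272.,85.7]
M=np.array([[0,0,-1],[-1,0,0],[0,1.,0]])
LIM=np.array([[-3.1,3.1],[-.84,2.19],[.05,2.79],[-1.13,4.28],[.06,2.93],[-2.69,2.69]])
def ik(g,Rg):
    a,lat,d,L2,L3,Lt,e=P; p=np.array(g,float)+GO*Rg[:,1]; wc=p-Lt*Rg[:,1]; rr=np.hypot(*wc[:2])
    q1=np.arctan2(wc[1],wc[0])-np.arcsin(lat/rr); x=np.sqrt(rr**2-lat**2)-a; z=wc[2]-d
    L=np.hypot(L3,e); de=np.arctan2(e,L3); c=(x*x+z*z-L2*L2-L*L)/(2*L2*L)
    if abs(c)>1: return None
    t=np.arccos(c); q3=t-de; q2=np.arctan2(x,z)-np.arctan2(L*np.sin(t),L2+L*np.cos(t))
    C=chain([q1,q2,q3])[2]; W=C.T@Rg@M.T
    q5=np.arccos(np.clip(W[2,2],-1,1)); q4=np.arctan2(W[1,2],W[0,2]); q6=np.arctan2(W[2,1],-W[2,0])
    if q4<-1.13: q4+=2*np.pi
    q=np.array([q1,q2,q3,q4,q5,q6]); return q
def ok(q): return q is not None and ((q>LIM[:,0]+.05)&(q<LIM[:,1]-.05)).all()
E
python3 - <<'E'
from fk import *
s=readout.state(); Rt,p=T_tool(); print(np.degrees(ik(p-GO*Rt[:,1],Rt)-s['joints']).round(2))
for phi in (40,):
  for psi in range(-180,180,20):
    for cam in (1,-1):
        q=ik([435,334,42],Rtool(psi,phi,cam))
        if ok(q): print(phi,psi,cam,np.degrees(q).round())
E
```

```text
[-0.   -0.01  0.   -0.05  0.01  0.04]
40 -180 1 [ 23.  59.  78.  17.  91. -75.]
40 -180 -1 [ 23.  59.  78.  17.  91. 105.]
40 -160 1 [ 28.  60.  74.   6.  96. -84.]
40 -160 -1 [28. 60. 74.  6. 96. 96.]
40 -140 1 [ 33.  61.  72.  -5.  97. -95.]
40 -140 -1 [33. 61. 72. -5. 97. 85.]
40 -120 1 [  38.   60.   74.  -17.   93. -105.]
40 -120 -1 [ 38.  60.  74. -17.  93.  75.]
40 -100 1 [  43.   58.   79.  -28.   86. -114.]
40 -100 -1 [ 43.  58.  79. -28.  86.  66.]
40 -80 1 [  47.   56.   86.  -39.   77. -120.]
40 -80 -1 [ 47.  56.  86. -39.  77.  60.]
40 -60 1 [  50.   54.   95.  -52.   66. -123.]
40 -60 -1 [ 50.  54.  95. -52.  66.  57.]
40 0 1 [ 45.  50. 122. 231.  45. -98.]
40 0 -1 [ 45.  50. 122. 231.  45.  82.]
40 20 1 [ 36.  51. 128. 197.  48. -91.]
40 20 -1 [ 36.  51. 128. 197.  48.  89.]
40 40 1 [ 25.  51. 130. 166.  51. -90.]
40 40 -1 [ 25.  51. 130. 166.  51.  90.]
40 60 1 [ 16.  50. 127. 134.  48. -87.]
40 60 -1 [ 16.  50. 127. 134.  48.  93.]
40 80 1 [ 11.  50. 120. 102.  47. -77.]
40 80 -1 [ 11.  50. 120. 102.  47. 103.]
40 100 1 [  9.  50. 112.  75.  53. -67.]
40 100 -1 [  9.  50. 112.  75.  53. 113.]
40 120 1 [ 11.  52. 102.  55.  62. -62.]
40 120 -1 [ 11.  52. 102.  55.  62. 118.]
40 140 1 [ 14.  54.  93.  40.  73. -63.]
40 140 -1 [ 14.  54.  93.  40.  73. 117.]
40 160 1 [ 18.  57.  84.  28.  83. -67.]
40 160 -1 [ 18.  57.  84.  28.  83. 113.]
```

Run:
```python
from fk import *
print('stand')
for psi in range(-180,180,20):
    for z in (62,210):
        for cam in(1,-1):
            q=ik([487,-363,z],Rtool(psi,38,cam))
            if ok(q): print(psi,z,cam,np.degrees(q).round())
for X in ([540,0],[480,-60]):
  for psi in (60,90,120,-60,-90,-120):
    for ph in(40,50,80):
        q=ik(X+[60],Rtool(psi,ph,1)); print(X,psi,ph,ok(q),None if q is None else np.degrees(q).round())
```

```text
stand
-180 62 1 [ -33.   62.   66.  -25.   98. -115.]
-180 62 -1 [-33.  62.  66. -25.  98.  65.]
-180 210 1 [ -33.   50.   67.  -27.  108. -120.]
-180 210 -1 [-33.  50.  67. -27. 108.  60.]
-160 62 1 [ -29.   59.   74.  -36.   88. -123.]
-160 62 -1 [-29.  59.  74. -36.  88.  57.]
-160 210 1 [ -29.   47.   75.  -37.   97. -130.]
-160 210 -1 [-29.  47.  75. -37.  97.  50.]
-140 62 1 [ -26.   56.   83.  -48.   75. -128.]
-140 62 -1 [-26.  56.  83. -48.  75.  52.]
-140 210 1 [ -26.   42.   84.  -46.   84. -138.]
-140 210 -1 [-26.  42.  84. -46.  84.  42.]
-120 210 1 [ -24.   38.   94.  -57.   70. -142.]
-120 210 -1 [-24.  38.  94. -57.  70.  38.]
-60 62 1 [-35.  48. 120. 211.  41. -98.]
-60 62 -1 [-35.  48. 120. 211.  41.  82.]
-60 210 1 [ -35.   26.  121.  232.   25. -124.]
-60 210 -1 [-35.  26. 121. 232.  25.  56.]
-40 62 1 [-44.  48. 123. 175.  43. -89.]
-40 62 -1 [-44.  48. 123. 175.  43.  91.]
-40 210 1 [-44.  24. 124. 170.  21. -83.]
-40 210 -1 [-44.  24. 124. 170.  21.  97.]
-20 62 1 [-54.  48. 121. 141.  43. -81.]
-20 62 -1 [-54.  48. 121. 141.  43.  99.]
-20 210 1 [-54.  25. 122
[... 2903 characters left out ...]
40 True [-28.  52.  93.  25.  81. -72.]
[480, -60] 120 50 True [-26.  48.  97.  22.  71. -70.]
[480, -60] 120 80 True [-18.  37. 110.  10.  40. -57.]
[480, -60] -60 40 False [   6.   47.  125.  253.   47. -100.]
[480, -60] -60 50 False [   2.   42.  124.  259.   35. -111.]
[480, -60] -60 80 False [-11.  35. 118. -20.  22. 158.]
[480, -60] -90 40 False [   8.   48.  111.  294.   56. -116.]
[480, -60] -90 50 True [   4.   44.  113.  -61.   47. -123.]
[480, -60] -90 80 False [ -10.   36.  115.  -20.   29. -172.]
[480, -60] -120 40 True [   4.   51.   98.  -42.   71. -117.]
[480, -60] -120 50 True [   2.   46.  102.  -38.   62. -121.]
[480, -60] -120 80 True [ -10.   37.  112.  -16.   36. -147.]
```

```bash
cat >> fk.py <<'E'
def fkp(q):
    a,lat,d,L2,L3,Lt,e=P; A,B,C=chain(q); Rt=tool(q)@M
    return Rt,A@[a,lat,d]+L2*B[:,2]+L3*C[:,2]+e*C[:,0]+Lt*Rt[:,1]
def jplan(segs,start=None):
    """segs (grip,R,rows,opening) joint-interpolated"""
    s=readout.state(); q0=np.array(s['joints']) if start is None else start; Rc,p=fkp(q0) if start is not None else T_tool(); k=0
    for g,Rg,n,o in segs:
        q1=ik(g,Rg); print('ok',ok(q1),np.degrees(q1).round())
        for i in range(1,n+1):
            Rn,pn=fkp(q0+(q1-q0)*i/n); s_=Rc.T@(pn-p)/10; t=np.degrees(R.from_matrix(Rc.T@Rn).as_rotvec())
            print('[[%.2f,%.2f,%.2f],[%.1f,%.1f,%.1f],%.1f]'%(*s_,*t,o),'z%d'%(pn[2]),'!' if np.linalg.norm(s_)>6.2 or np.linalg.norm(t)>10.6 else '','' if (k+1)%5 else '\n',end=''); k+=1
            Rc,p=Rn,pn
        q0=q1
    print('rows',k)
E
python3 - <<'E'
from fk import *
Rg=Rtool(145,40,-1); g=np.array([435,334,42.]); jplan([(g-160*Rg[:,1]+[0,0,50],Rg,15,9.5)])
E
```

```text
ok True [  7.  45.  79.  31.  96. 124.]
[[-1.43,1.34,1.05],[-3.9,8.5,0.7],9.5] z183  [[-1.28,1.10,1.08],[-3.9,8.5,0.0],9.5] z181  [[-1.16,0.83,1.14],[-3.8,8.5,-0.7],9.5] z180  [[-1.08,0.53,1.22],[-3.5,8.5,-1.4],9.5] z179  [[-1.03,0.22,1.29],[-3.2,8.5,-2.1],9.5] z178  
[[-1.00,-0.11,1.37],[-2.7,8.6,-2.6],9.5] z177  [[-1.00,-0.45,1.43],[-2.2,8.7,-3.1],9.5] z176  [[-1.00,-0.77,1.49],[-1.6,8.8,-3.4],9.5] z176  [[-1.01,-1.09,1.55],[-0.9,8.9,-3.6],9.5] z175  [[-1.03,-1.38,1.61],[-0.3,9.0,-3.7],9.5] z175  
[[-1.06,-1.64,1.67],[0.4,9.2,-3.7],9.5] z175  [[-1.11,-1.88,1.74],[1.0,9.4,-3.6],9.5] z176  [[-1.18,-2.08,1.81],[1.5,9.5,-3.4],9.5] z177  [[-1.27,-2.23,1.88],[2.0,9.7,-3.2],9.5] z179  [[-1.40,-2.35,1.95],[2.5,9.9,-2.9],9.5] z182  
rows 15
```

Call:
apply_moves --increments '[[[-1.43,1.34,1.05],[-3.9,8.5,0.7],9.5],[[-1.28,1.1,1.08],[-3.9,8.5,0.0],9.5],[[-1.16,0.83,1.14],[-3.8,8.5,-0.7],9.5],[[-1.08,0.53,1.22],[-3.5,8.5,-1.4],9.5],[[-1.03,0.22,1.29],[-3.2,8.5,-2.1],9.5]]'

```text
t: 3.08
eef_pos: [369.7, 452.6, 179.2]
tcp_rot: [-2.045, 0.372, -2.468]
ft_force: [-0.1, 0.7, -0.7]
opening: 0.999
```

Call:
apply_moves --increments '[[[-1.0,-0.11,1.37],[-2.7,8.6,-2.6],9.5],[[-1.0,-0.45,1.43],[-2.2,8.7,-3.1],9.5],[[-1.0,-0.77,1.49],[-1.6,8.8,-3.4],9.5],[[-1.01,-1.09,1.55],[-0.9,8.9,-3.6],9.5],[[-1.03,-1.38,1.61],[-0.3,9.0,-3.7],9.5]]'

```text
t: 3.7
eef_pos: [454.6, 399.5, 174.4]
tcp_rot: [-2.212, -0.322, -2.957]
ft_force: [-0.2, -0.6, -0.3]
opening: 0.999
```

Call:
apply_moves --increments '[[[-1.06,-1.64,1.67],[0.4,9.2,-3.7],9.5],[[-1.11,-1.88,1.74],[1.0,9.4,-3.6],9.5],[[-1.18,-2.08,1.81],[1.5,9.5,-3.4],9.5],[[-1.27,-2.23,1.88],[2.0,9.7,-3.2],9.5],[[-1.4,-2.35,1.95],[2.5,9.9,-2.9],9.5]]'

```text
t: 4.32
eef_pos: [525.4, 263.8, 179.0]
tcp_rot: [-1.499, -0.91, 2.437]
ft_force: [0.4, 0.1, 0.1]
opening: 0.998
```

Run:
```python
from fk import *
st(); s=readout.state(); Rt,p=T_tool(); print(fkp(s['joints'])[1]-p)
Rg=Rtool(145,40,-1); g=np.array([435,334,42.]); 
print('left'); plan([(g-110*Rg[:,1],Rg,5,9.5)]); 
# refine red & neighbours from top/side
for n in('top','side'):
    c=shot(n,n+'1.png')
    for d in nets.mark_of(c,'red_spool'):
        P3=w(c,d['point']); u=proj(c,P3).astype(int); print(n,P3.round(1),round(d['confidence'],2),c['img'][min(u[1],419),u[0]])
```

```text
t 4.33 grip [537.6 255.2 190.5] y [-0.647  0.455 -0.612] z [-0.603 -0.797  0.044] j [  6.   43.6  82.4  31.6  97.  125.6] F [0.4 0.1 0.1] op 0.998
[-23.51524214  -2.40074703  13.69626059]
left
[[-0.69,1.66,-0.15],[0.0,-0.7,0.5],9.5]   [[-0.68,1.67,-0.14],[0.0,-0.7,0.5],9.5]   [[-0.66,1.67,-0.13],[0.0,-0.7,0.5],9.5]   [[-0.65,1.68,-0.13],[0.0,-0.7,0.5],9.5]   [[-0.64,1.68,-0.12],[0.0,-0.7,0.5],9.5]  
rows 5
top [478.1 441.1  38.1] 0.64 [ 72 169  90]
top [ 692.  -307.2    3.8] 0.58 [141  84  85]
top [438.  333.2  39.6] 0.55 [217  62  58]
top [359.4 442.   37.1] 0.48 [60 53 46]
side [356.6 450.4  44.3] 0.74 [17 94 38]
side [431.  336.3  42.2] 0.7 [133  18   8]
side [474.5 448.4  39.3] 0.52 [15 94 40]
```

Call:
apply_moves --increments '[[[-0.69,1.66,-0.15],[0.0,-0.7,0.5],9.5],[[-0.68,1.67,-0.14],[0.0,-0.7,0.5],9.5],[[-0.66,1.67,-0.13],[0.0,-0.7,0.5],9.5],[[-0.65,1.68,-0.13],[0.0,-0.7,0.5],9.5],[[-0.64,1.68,-0.12],[0.0,-0.7,0.5],9.5]]'

```text
t: 5.15
eef_pos: [489.4, 300.7, 100.3]
tcp_rot: [-1.609, -0.859, 2.575]
ft_force: [0.6, 0.1, -0.8]
opening: 1.0
```

```bash
cat > fit.py <<'E'
from fk import *
import json,os,sys
s=readout.state(); L=json.load(open('s.json')) if os.path.exists('s.json') else [[[1.17642578e+00,4.91552747e-01,1.55945041e+00,0,1.09171906e+00,-1.05613151e-01],[177.864,598.897,214.066],[-1.57191909,1.2386e-04,-.28875997]]]
L.append([list(map(float,s[k])) for k in('joints','eef_pos','tcp_rot')]); json.dump(L,open('s.json','w'))
def res(v):
    a,lat,d,L2,L3,Lt,e=v; o=[]
    for q,p,r in L:
        A,B,C=chain(q); o+=list(A@[a,lat,d]+L2*B[:,2]+L3*C[:,2]+e*C[:,0]+Lt*R.from_euler('xyz',r).as_matrix()[:,1]-p)
    return np.r_[o,(np.array(v)-[0,65,350,500,450,300,0])*.003]
r=least_squares(res,[0,65,350,500,450,300,0]);print(r.x.round(1).tolist(),np.abs(r.fun[:-7]).max())
if np.abs(r.fun[:-7]).max()<4: open('P.txt','w').write(repr(r.x.tolist()))
E
sed -i 's/^P=.*/import os\nP=eval(open("P.txt").read()) if os.path.exists("P.txt") else [43.,65.9,310.7,508.5,426.4,272.,85.7]/' fk.py
python3 - <<'E'
import json
L=[[[1.17642578e+00,4.91552747e-01,1.55945041e+00,0,1.09171906e+00,-1.05613151e-01],[177.864,598.897,214.066],[-1.57191909,1.2386e-04,-.28875997]]]
import numpy as np
L.append([list(np.radians([42.8,13.3,130.2,63.3,8.7,-9.4])),[289.4,408.1,184.9],[-1.305,.525,-1.648]])
L.append([list(np.radians([6,43.6,82.4,31.6,97,125.6])),[525.4,263.8,179.0],[-1.499,-.91,2.437]])
json.dump(L,open('s.json','w'))
E
python3 fit.py
python3 - <<'E'
from h import *
st(); Rg=Rtool(145,40,-1); plan([([435,334,41],Rg,5,9.5)])
E
```

```text
[-0.1, 65.9, 196.9, 587.1, 411.2, 271.9, 43.4] 0.16990418001631724
t 5.15 grip [501.  292.4 112.6] y [-0.618  0.439 -0.653] z [-0.561 -0.827 -0.025] j [  9.9  46.2  89.7  32.8  84.4 117.9] F [ 0.6  0.1 -0.8] op 1.0
[[-0.06,2.11,0.09],[0.1,0.3,-0.1],9.5]   [[-0.07,2.11,0.09],[0.1,0.3,-0.1],9.5]   [[-0.07,2.11,0.09],[0.1,0.3,-0.1],9.5]   [[-0.08,2.11,0.08],[0.1,0.3,-0.1],9.5]   [[-0.08,2.11,0.08],[0.1,0.3,-0.1],9.5]  
rows 5
```

Call:
apply_moves --increments '[[[-0.06,2.1,0.09],[0.1,0.3,-0.1],9.5],[[-0.07,2.1,0.09],[0.1,0.3,-0.1],9.5],[[-0.07,2.1,0.09],[0.1,0.3,-0.1],9.5],[[-0.08,2.1,0.08],[0.1,0.3,-0.1],9.5],[[-0.08,2.1,0.08],[0.1,0.3,-0.1],9.5]]'

```text
t: 5.78
eef_pos: [418.3, 347.7, 29.0]
tcp_rot: [-1.588, -0.863, 2.559]
ft_force: [-0.5, -0.1, 0.8]
opening: 1.0
```

Run:
```python
from h import *
st(); Rg=Rtool(145,40,-1); plan([([435,334,41],Rg,2,9.5)])
c=shot('wrist'); t=shot('top'); s=shot('side')
cr=lambda c:c['img'][tuple(slice(int(a-b),int(a+b)) for a,b in zip(np.clip(proj(c,[435,334,60])[::-1],[70,90],[350,470]),(70,90)))]
h=np.hstack([cv2.resize(c['img'],(400,300))]+[cv2.resize(cr(x),(386,300)) for x in(s,)]); cv2.imwrite('pics/b.png',h[...,::-1])
```

```text
t 5.78 grip [430.1 339.6  41.2] y [-0.625  0.432 -0.65 ] z [-0.561 -0.828 -0.011] j [ 15.4  49.6  98.4  37.5  73.  114.3] F [-0.5 -0.1  0.8] op 1.0
[[-0.23,-0.27,0.09],[-0.1,0.5,-0.3],9.5]   [[-0.23,-0.27,0.09],[-0.1,0.5,-0.3],9.5]   rows 2
```

View pics/b.png

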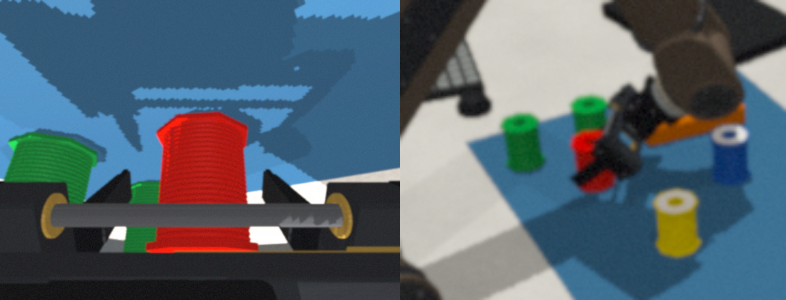

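Call:
apply_moves --increments '[[[-0.23,-0.27,0.09],[0,0.5,-0.3],9.5],[[-0.23,-0.27,0.09],[0,0.5,-0.3],3],[[0,0,0],[0,0,0],3],[[0,0,0],[0,0,0],3],[[0,0,0],[0,0,0],3]]'

```text
t: 6.55
eef_pos: [425.8, 341.1, 30.9]
tcp_rot: [-1.57, -0.872, 2.533]
ft_force: [-0.5, -1.1, -0.2]
opening: 0.636
```

```bash
python3 fit.py
python3 - <<'E'
from fk import *
st()
# lay pose search: x around, heading h lay phi50 cam1, then grasp heading h+180 phi50 cam-1, then h phi40 cam1
for X in([540,0],[520,-20],[560,0],[580,20]):
  for h in(90,100,75):
    print(X,h,[(ok(q),np.degrees(q).round().tolist()) for q in [ik(X+[zz],Rtool(*a)) for zz,a in((30,(h,50,1)),(30,(h+180,50,-1)),(120,(h+180,50,-1)),(100,(h,40,-1)),(100,(h,40,1)))]])
E
```

```text
[-0.2, 65.9, 196.7, 587.2, 411.2, 271.9, 43.3] 0.17562475466664296
t 6.55 grip [437.6 332.9  43. ] y [-0.629  0.437 -0.643] z [-0.571 -0.821  0.001] j [ 14.5  49.8  97.6  37.1  74.2 115.1] F [-0.5 -1.1 -0.2] op 0.636
[540, 0] 90 [(np.True_, [-23.0, 45.0, 108.0, 46.0, 55.0, -60.0]), (np.True_, [10.0, 45.0, 108.0, -55.0, 51.0, 55.0]), (np.True_, [10.0, 36.0, 107.0, -49.0, 57.0, 45.0]), (np.True_, [-26.0, 42.0, 107.0, 48.0, 68.0, 120.0]), (np.True_, [-26.0, 42.0, 107.0, 48.0, 68.0, -60.0])]
[540, 0] 100 [(np.True_, [-22.0, 46.0, 105.0, 39.0, 60.0, -61.0]), (np.False_, [10.0, 44.0, 112.0, -64.0, 45.0, 56.0]), (np.True_, [10.0, 35.0, 111.0, -56.0, 51.0, 43.0]), (np.True_, [-25.0, 43.0, 102.0, 41.0, 74.0, 119.0]), (np.True_, [-25.0, 43.0, 102.0, 41.0, 74.0, -61.0])]
[540, 0] 75 [(np.True_, [-25.0, 44.0, 114.0, 59.0, 48.0, -60.0]), (np.True_, [9.0, 47.0, 103.0, -44.0, 58.0, 57.0]), (np.True_, [9.0, 39.0, 101.0, -40.0, 65.0, 49.0]), (np.True_, [-28.0, 40.0, 114.0, 59.0, 60.0, 120.0]), (np.True_, [-28.0, 40.0, 114.0, 59.0, 60.0, -60.0])]
[520, -20] 90 [(np.True_, [-26.0, 45.0, 110.0, 45.0, 55
[... 1726 characters left out ...]
e_, [11.0, 39.0, 100.0, -47.0, 60.0, 42.0]), (np.True_, [-23.0, 43.0, 102.0, 49.0, 69.0, 124.0]), (np.True_, [-23.0, 43.0, 102.0, 49.0, 69.0, -56.0])]
[580, 20] 100 [(np.True_, [-19.0, 48.0, 99.0, 40.0, 62.0, -57.0]), (np.True_, [12.0, 46.0, 106.0, -60.0, 48.0, 51.0]), (np.True_, [12.0, 37.0, 104.0, -53.0, 54.0, 40.0]), (np.True_, [-22.0, 45.0, 97.0, 43.0, 75.0, 123.0]), (np.True_, [-22.0, 45.0, 97.0, 43.0, 75.0, -57.0])]
[580, 20] 75 [(np.True_, [-21.0, 45.0, 110.0, 59.0, 49.0, -55.0]), (np.True_, [10.0, 49.0, 96.0, -41.0, 62.0, 54.0]), (np.True_, [10.0, 41.0, 94.0, -39.0, 69.0, 47.0]), (np.True_, [-24.0, 41.0, 109.0, 60.0, 60.0, 125.0]), (np.True_, [-24.0, 41.0, 109.0, 60.0, 60.0, -55.0])]
```

Call:
apply_moves --increments '[[[0,0,0],[0,0,0],3],[[0,0,0],[0,0,0],3],[[0,0,0],[0,0,0],3],[[0,0,0],[0,0,0],3],[[0,0,0],[0,0,0],3]]'

```text
t: 7.18
eef_pos: [425.6, 341.0, 30.9]
tcp_rot: [-1.569, -0.872, 2.533]
ft_force: [0.8, 0.1, 0.1]
opening: 0.576
```

```bash
cat >> h.py <<'E'
def rect(name,save,spots):
    "not used"
E
python3 - <<'E'
from fk import *
st(); g=T_tool(); Rg=Rtool(142,40,-1)
X=[545,10]; lay=Rtool(80,50,1); R40=Rtool(80,40,-1)
s=readout.state()
plan([([440,331,170],g[0],5,3)])
E
```

```text
t 7.17 grip [437.5 332.8  43. ] y [-0.629  0.436 -0.643] z [-0.571 -0.821  0.001] j [ 14.5  49.8  97.6  37.1  74.2 115.2] F [0.8 0.1 0.1] op 0.576
[[1.91,-1.68,0.00],[0.0,0.0,0.0],3.0]   [[1.91,-1.68,0.00],[0.0,0.0,0.0],3.0]   [[1.91,-1.68,0.00],[0.0,0.0,0.0],3.0]   [[1.91,-1.68,0.00],[0.0,0.0,0.0],3.0]   [[1.91,-1.68,0.00],[0.0,0.0,0.0],3.0]  
rows 5
```

Call:
apply_moves --increments '[[[1.0,-0.9,0],[0,0,0],3],[[1.9,-1.7,0],[0,0,0],3],[[2.3,-2.0,0],[0,0,0],3],[[2.3,-2.0,0],[0,0,0],3],[[2.3,-2.0,0],[0,0,0],3]]'

```text
t: 7.8
eef_pos: [427.6, 339.2, 165.1]
tcp_rot: [-1.565, -0.872, 2.53]
ft_force: [0.7, -0.3, -3.5]
opening: 0.571
```

Run:
```python
from fk import *
st()
jplan([([545,10,150],Rtool(80,40,-1),10,3),([545,10,130],Rtool(80,50,1),20,3)])
```

```text
t 7.8 grip [439.4 331.1 177.2] y [-0.63   0.435 -0.643] z [-0.571 -0.821  0.004] j [ 14.3  38.7  94.9  35.4  85.4 123.5] F [ 0.7 -0.3 -3.5] op 0.571
ok True [-26.  35. 110.  53.  66. 127.]
[[-2.19,-2.18,0.95],[-5.1,3.8,-0.1],3.0] z162  [[-2.24,-2.26,0.81],[-5.1,3.9,-0.1],3.0] z159  [[-2.28,-2.33,0.66],[-5.1,4.0,-0.0],3.0] z156  [[-2.32,-2.40,0.51],[-5.1,4.0,0.0],3.0] z154  [[-2.36,-2.45,0.35],[-5.1,4.1,0.0],3.0] z151  
[[-2.40,-2.50,0.20],[-5.0,4.2,0.1],3.0] z149  [[-2.44,-2.54,0.04],[-5.0,4.3,0.1],3.0] z146  [[-2.48,-2.56,-0.11],[-5.0,4.3,0.2],3.0] z143  [[-2.51,-2.58,-0.27],[-4.9,4.4,0.2],3.0] z140  [[-2.54,-2.59,-0.42],[-4.9,4.5,0.2],3.0] z137  
ok True [-23.  34. 110.  48.  58. -48.]
[[-0.10,0.08,0.02],[0.1,-9.0,0.5],3.0] z136  [[-0.09,0.08,0.03],[0.2,-9.0,0.5],3.0] z135  [[-0.09,0.08,0.04],[0.2,-9.0,0.5],3.0] z134  [[-0.08,0.08,0.05],[0.3,-9.0,0.4],3.0] z132  [[-0.07,0.08,0.06],[0.3,-9.0,0.4],3.0] z131  
[[-0.06,0.08,0.07],[0.4,-9.0,0.3],3.0] z130  [[-0.05,0.07,0.08],[0.4,-9.0,0.3],3.0] z129  [[-0.04,0.07,0.08],[0.5,-9.0,0.2],3.0] z128  [[-0.03,0.07,0.09],[0.5,-9.0,0.1],3.0] z126  [[-0.01,0.07,0.09],[0.5,-9.0,0.0],3.0] z125  
[[-0.00,0.07,0.09],[0.5,-9.0,-0.0],3.0] z124  [[0.01,0.07,0.09],[0.5,-9.0,-0.1],3.0] z123  [[0.02,0.07,0.08],[0.5,-9.0,-0.2],3.0] z122  [[0.03,0.07,0.08],[0.4,-9.0,-0.2],3.0] z121  [[0.04,0.06,0.07],[0.4,-9.0,-0.3],3.0] z120  
[[0.05,0.06,0.06],[0.3,-9.0,-0.4],3.0] z119  [[0.06,0.06,0.06],[0.3,-9.0,-0.4],3.0] z118  [[0.07,0.06,0.05],[0.2,-9.0,-0.4],3.0] z117  [[0.07,0.06,0.04],[0.2,-9.0,-0.5],3.0] z116  [[0.07,0.06,0.03],[0.1,-9.0,-0.5],3.0] z115  
rows 30
```

Call:
apply_moves --increments '[[[-2.19,-2.18,0.95],[-5.1,3.8,0],3],[[-2.24,-2.26,0.81],[-5.1,3.9,0],3],[[-2.28,-2.33,0.66],[-5.1,4,0],3],[[-2.32,-2.4,0.51],[-5.1,4,0],3],[[-2.36,-2.45,0.35],[-5.1,4.1,0],3]]'

```text
t: 8.43
eef_pos: [514.1, 195.2, 158.0]
tcp_rot: [-1.612, -0.873, 1.991]
ft_force: [0.1, 0.3, -3.2]
opening: 0.573
```

Call:
apply_moves --increments '[[[-2.4,-2.5,0.2],[-5.0,4.2,0.1],3],[[-2.44,-2.54,0.04],[-5.0,4.3,0.1],3],[[-2.48,-2.56,-0.11],[-5.0,4.3,0.2],3],[[-2.51,-2.58,-0.27],[-4.9,4.4,0.2],3],[[-2.54,-2.59,-0.42],[-4.9,4.5,0.2],3]]'

```text
t: 9.05
eef_pos: [547.6, 15.0, 147.8]
tcp_rot: [-1.598, -0.87, 1.385]
ft_force: [0.0, 0.0, -4.0]
opening: 0.575
```

Call:
apply_moves --increments '[[[-0.1,0.08,0],[0.1,-10,0.5],3],[[-0.1,0.08,0],[0.2,-10,0.5],3],[[-0.1,0.08,0],[0.2,-10,0.5],3],[[-0.08,0.08,0.05],[0.3,-10,0.4],3],[[-0.07,0.08,0.06],[0.3,-10,0.4],3]]'

```text
t: 9.68
eef_pos: [547.7, 11.4, 144.3]
tcp_rot: [-2.282, -0.456, 2.438]
ft_force: [-0.2, 0.1, -4.3]
opening: 0.574
```

Call:
apply_moves --increments '[[[-0.05,0.08,0.08],[0.4,-10,0.3],3],[[-0.03,0.08,0.08],[0.4,-10,0.2],3],[[0,0.08,0.08],[0.5,-10,0],3],[[0,0.08,0.08],[0.5,-10,0],3],[[0,0.08,0.08],[0.5,-10,-0.1],3]]'

```text
t: 10.3
eef_pos: [547.0, 11.7, 141.5]
tcp_rot: [-2.331, 0.183, 3.098]
ft_force: [-0.1, 0.4, -3.6]
opening: 0.571
```

```bash
python3 fit.py
python3 - <<'E'
from fk import *
st()
jplan([([545,10,90],Rtool(80,50,1),10,3)])
E
```

```text
[-0.3, 65.9, 196.7, 587.1, 411.2, 271.9, 43.2] 0.17976121156237923
t 10.3 grip [544.   -1.1 154.9] y [ 0.161  0.683 -0.712] z [ 0.094 -0.729 -0.678] j [-26.2  32.7 110.6  51.1  61.5  26.5] F [-0.1  0.4 -3.6] op 0.571
ok True [-23.  38. 111.  50.  54. -52.]
[[0.09,0.54,0.37],[0.4,-7.7,-0.3],3.0] z134  [[0.14,0.55,0.36],[0.3,-7.7,-0.4],3.0] z128  [[0.19,0.55,0.33],[0.3,-7.7,-0.4],3.0] z121  [[0.24,0.55,0.30],[0.2,-7.7,-0.5],3.0] z115  [[0.28,0.55,0.25],[0.1,-7.7,-0.5],3.0] z108  
[[0.31,0.56,0.21],[0.1,-7.7,-0.5],3.0] z101  [[0.33,0.56,0.16],[-0.0,-7.8,-0.5],3.0] z95  [[0.35,0.56,0.10],[-0.1,-7.8,-0.5],3.0] z88  [[0.36,0.56,0.05],[-0.1,-7.8,-0.5],3.0] z82  [[0.36,0.56,-0.00],[-0.2,-7.8,-0.5],3.0] z75  
rows 10
```

Call:
apply_moves --increments '[[[0.1,0.54,0.37],[0.4,-8,-0.3],3],[[0.14,0.55,0.36],[0.3,-8,-0.4],3],[[0.19,0.55,0.33],[0.3,-8,-0.4],3],[[0.24,0.55,0.3],[0.2,-8,-0.5],3],[[0.28,0.55,0.25],[0.1,-8,-0.5],3]]'

```text
t: 10.92
eef_pos: [548.4, 16.9, 111.1]
tcp_rot: [-2.042, 0.587, -2.525]
ft_force: [-0.1, 0.1, -4.3]
opening: 0.574
```

Call:
apply_moves --increments '[[[0.31,0.56,0.21],[0.1,-8,-0.5],3],[[0.33,0.56,0.16],[0,-8,-0.5],3],[[0.35,0.56,0.1],[0,-8,-0.5],3],[[0.36,0.56,0.05],[0,-8,-0.5],3],[[0.36,0.56,0],[-0.2,-8,-0.5],3]]'

```text
t: 11.55
eef_pos: [549.2, 21.9, 80.2]
tcp_rot: [-1.478, 0.685, -1.619]
ft_force: [0.2, 1.1, -4.0]
opening: 0.576
```

Run:
```python
from fk import *
st()
plan([([545,5,40],Rtool(80,50,1),5,3)])
c=shot('side'); u=proj(c,T_tool()[1]); x,y=int(u[0]),int(u[1])
w_=shot('wrist')
cv2.imwrite('pics/c.png',np.hstack([cv2.resize(c['img'][max(0,y-75):y+75,x-100:x+100],(400,300)),cv2.resize(w_['img'],(400,300))])[...,::-1])
```

```text
t 11.55 grip [546.9  10.1  94.7] y [ 0.123  0.625 -0.771] z [ 0.992 -0.106  0.072] j [-23.1  37.3 111.4  50.5  53.8 -57.4] F [ 0.2  1.1 -4. ] op 0.576
[[0.77,0.77,-0.11],[-0.1,1.1,0.1],3.0]   [[0.77,0.77,-0.09],[-0.1,1.1,0.1],3.0]   [[0.78,0.77,-0.08],[-0.1,1.1,0.1],3.0]   [[0.78,0.77,-0.06],[-0.1,1.1,0.1],3.0]   [[0.78,0.77,-0.04],[-0.1,1.1,0.1],3.0]  
rows 5
```

View pics/c.png

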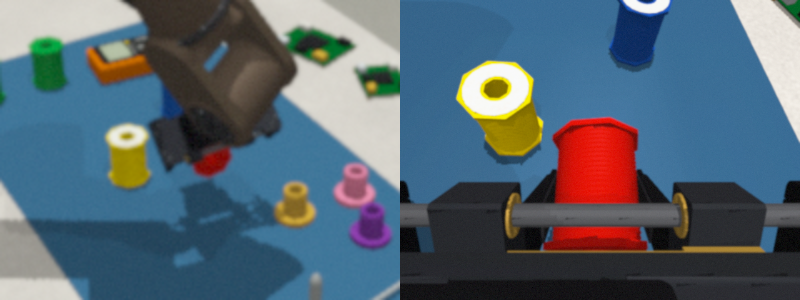

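Call:
apply_moves --increments '[[[0.77,0.77,-0.11],[-0.1,1.1,0.1],3],[[0.77,0.77,-0.09],[-0.1,1.1,0.1],3],[[0.78,0.77,-0.08],[-0.1,1.1,0.1],3],[[0.78,0.77,-0.06],[-0.1,1.1,0.1],3],[[0.6,0.6,-0.04],[-0.1,1.1,0.1],3]]'

```text
t: 12.28
eef_pos: [546.8, 16.7, 25.2]
tcp_rot: [-1.58, 0.7, -1.765]
ft_force: [-0.1, 0.3, -3.7]
opening: 0.57
```

Run:
```python
from fk import *
st(); g=T_tool()[1]-GO*T_tool()[0][:,1]; g[2]=33
plan([(g,Rtool(80,50,1),5,3)])
```

```text
t 12.28 grip [544.6   4.8  39.6] y [ 0.115  0.634 -0.765] z [ 0.982 -0.187 -0.007] j [-23.8  43.2 112.1  53.9  50.8 -57.7] F [-0.1  0.3 -3.7] op 0.57
[[0.09,0.10,-0.00],[-0.0,-0.2,-0.0],3.0]   [[0.09,0.10,-0.00],[-0.0,-0.2,-0.0],3.0]   [[0.09,0.10,-0.00],[-0.0,-0.2,-0.0],3.0]   [[0.09,0.10,-0.00],[-0.0,-0.2,-0.0],3.0]   [[0.09,0.10,-0.00],[-0.0,-0.2,-0.0],3.0]  
rows 5
```

Call:
apply_moves --increments '[[[0.09,0.1,0],[0,-0.2,0],3],[[0.09,0.1,0],[0,-0.2,0],3],[[0.09,0.1,0],[0,0,0],3],[[0.09,0.1,0],[0,0,0],3],[[0.09,0.1,0],[0,0,0],3]]'

```text
t: 12.9
eef_pos: [546.8, 16.8, 20.6]
tcp_rot: [-1.573, 0.704, -1.754]
ft_force: [-5.4, -4.8, 12.7]
opening: 0.573
```

Call:
apply_moves --increments '[[[0.04,0.05,0],[0,0,0],3],[[0.04,0.05,0],[0,0,0],3],[[0.04,0.05,0],[0,0,0],3],[[0,0,0],[0,0,0],3],[[0,0,0],[0,0,0],3]]'

```text
t: 13.52
eef_pos: [546.8, 16.9, 20.9]
tcp_rot: [-1.57, 0.705, -1.752]
ft_force: [-2.1, -2.2, 1.1]
opening: 0.576
```

Run:
```python
from fk import *
st()
```

```text
t 13.53 grip [544.6   4.9  35.2] y [ 0.118  0.637 -0.761] z [ 0.984 -0.181  0.001] j [-23.9  43.7 112.2  54.6  50.7 -59.2] F [-2.1 -2.2  1.1] op 0.576
```

Call:
apply_moves --increments '[[[0,0,0],[0,0,0],9.5],[[0,0,0],[0,0,0],9.5],[[0,0,0],[0,0,0],9.5],[[0,0,0],[0,0,0],9.5],[[0,0,0],[0,0,0],9.5]]'

```text
t: 14.15
eef_pos: [547.4, 17.0, 20.7]
tcp_rot: [-1.569, 0.705, -1.752]
ft_force: [0.3, -0.1, -1.3]
opening: 0.982
```

Call:
apply_moves --increments '[[[0,-2.2,0],[0,0,0],9.5],[[0,-2.8,0],[0,0,0],9.5],[[0,-2.8,0],[0,0,0],9.5],[[0,-2.8,0],[0,0,0],9.5],[[0,-2.8,0],[0,0,0],9.5]]'

```text
t: 14.78
eef_pos: [530.3, -69.5, 124.2]
tcp_rot: [-1.574, 0.706, -1.753]
ft_force: [0.0, -0.3, 0.7]
opening: 0.998
```

Run:
```python
from fk import *
st()
for n in ('top','side','wrist'):
    c=shot(n)
    print(n,[(w(c,d['point']).round(1).tolist(),round(d['confidence'],2)) for d in nets.mark_of(c,'red_spool')])
    m=cv2.inRange(cv2.cvtColor(c['img'],cv2.COLOR_RGB2HSV),(0,150,60),(6,255,255)); k,l,s_,ce=cv2.connectedComponentsWithStats(m); 
    for i in range(1,k):
        if s_[i,4]>60: print('  blob',s_[i],ray(c,*ce[i],45 if n!='wrist' else 40).round(1))
    if n=='wrist': im=c['img']
    if n=='top': it=c['img']; u=proj(c,[545,5,30]).astype(int); it=it[u[1]-45:u[1]+45,u[0]-60:u[0]+60]
cv2.imwrite('pics/d.png',np.hstack([cv2.resize(it,(400,300)),cv2.resize(im,(400,300))])[...,::-1])
Rg=Rtool(-100,50,-1); jplan([(np.array([545,5,32.])-110*Rg[:,1]+[0,0,20],Rg,12,9.5)])
```

```text
t 14.78 grip [528.1 -81.5 138.6] y [ 0.114  0.638 -0.761] z [ 0.984 -0.179 -0.003] j [-32.8  34.4 107.5  41.9  63.6 -50.2] F [ 0.  -0.3  0.7] op 0.998
top [([477.8, 443.4, 40.4], 0.95), ([357.8, 444.5, 38.2], 0.68), ([551.9, 4.4, 30.1], 0.65)]
  blob [379 132  12  33 213] [ 736.6 -287.5   45. ]
  blob [268 205  27  20 395] [549.1   8.   45. ]
side [([476.1, 451.7, 39.2], 0.83), ([546.5, 11.4, 33.8], 0.66), ([356.0, 449.9, 43.0], 0.64)]
  blob [272 239  21  20 271] [536.2 -24.2  45. ]
  blob [384 275  25  20 185] [ 719. -318.   45.]
wrist [([546.1, 9.0, 31.8], 0.71)]
  blob [ 245  147   73  108 6296] [547.6   6.9  40. ]
ok True [ 16.  39.  96. -38.  70.  48.]
[[-0.80,2.07,-1.70],[-6.8,1.7,-4.2],9.5] z112  [[-0.60,1.79,-1.35],[-5.9,1.7,-5.3],9.5] z103  [[-0.48,1.47,-1.01],[-4.8,1.7,-6.2],9.5] z95  [[-0.41,1.11,-0.67],[-3.6,1.7,-6.9],9.5] z89  [[-0.39,0.72,-0.35],[-2.3,1.7,-7.5],9.5] z85  
[[-0.41,0.30,-0.05],[-0.9,1.8,-7.8],9.5] z83  [[-0.47,-0.14,0.23],[0.5,1.9,-7.8],9.5] z84  [[-0.55,-0.59,0.49],[1.9,2.0,-7.7],9.5] z87  [[-0.65,-1.06,0.73],[3.3,2.2,-7.3],9.5] z92  [[-0.76,-1.53,0.96],[4.6,2.4,-6.7],9.5] z99  
[[-0.88,-1.99,1.18],[5.8,2.6,-5.9],9.5] z109  [[-1.02,-2.44,1.40],[6.8,2.9,-4.9],9.5] z121  rows 12
```

View pics/d.png

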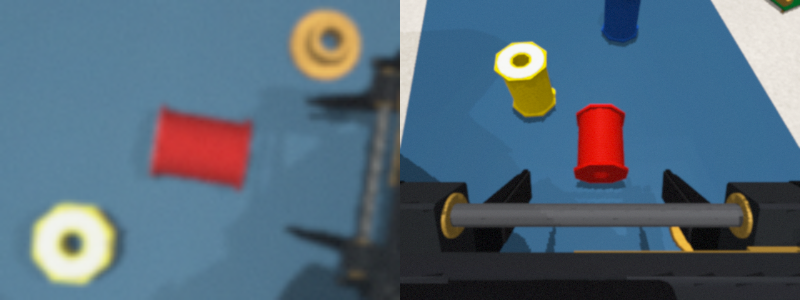

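Call:
apply_moves --increments '[[[-0.8,2.07,-1.7],[-6.8,1.7,-4.2],9.5],[[-0.6,1.79,-1.35],[-5.9,1.7,-5.3],9.5],[[-0.48,1.47,-1.01],[-4.8,1.7,-6.2],9.5],[[-0.41,1.2,-0.67],[-3.6,1.7,-6.9],9.5],[[-0.39,0.72,-0.35],[-2.3,1.7,-7.5],9.5]]'

```text
t: 15.7
eef_pos: [477.0, 3.4, 79.7]
tcp_rot: [-2.015, 0.152, -1.749]
ft_force: [-0.0, 0.3, -0.6]
opening: 0.999
```

Call:
apply_moves --increments '[[[-0.41,0.1,-0.05],[-0.9,1.8,-7.8],9.5],[[-0.47,-0.3,0.23],[0.5,1.9,-7.8],9.5],[[-0.55,-0.7,0.49],[1.9,2.0,-7.7],9.5],[[-0.65,-1.06,0.73],[3.3,2.2,-7.3],9.5],[[-0.76,-1.53,0.96],[4.6,2.4,-6.7],9.5]]'

```text
t: 16.32
eef_pos: [514.9, 39.2, 91.8]
tcp_rot: [-1.862, -0.534, -1.637]
ft_force: [0.1, -0.5, -0.2]
opening: 0.999
```

Run:
```python
from fk import *
st()
Rg=Rtool(-100,50,-1); jplan([(np.array([546.5,8.5,31.])-110*Rg[:,1],Rg,5,9.5)])
```

```text
t 16.32 grip [520.9  47.9 107.3] y [-0.319 -0.467 -0.825] z [ 0.946 -0.209 -0.247] j [  9.4  39.7  97.8 -25.8  69.9  32.8] F [ 0.1 -0.5 -0.2] op 0.999
ok True [ 16.  41.  97. -38.  68.  49.]
[[-0.31,-0.54,0.62],[2.3,1.3,-2.1],9.5] z93  [[-0.36,-0.59,0.65],[2.5,1.3,-1.9],9.5] z94  [[-0.40,-0.64,0.68],[2.6,1.3,-1.7],9.5] z96  [[-0.45,-0.69,0.70],[2.7,1.3,-1.5],9.5] z98  [[-0.50,-0.74,0.72],[2.8,1.3,-1.4],9.5] z100  
rows 5
```

Run:
```python
from fk import *
for g,a in (([546,8,31],(-100,65,-1)),([546,8,150],(80,25,1)),([487,-363,210],(40,25,1)),([487,-363,62],(40,25,1)),([487,-363,210],(60,25,1)),([487,-363,62],(60,25,1)),([487,-363,62],(20,25,1))):
    q=ik(g,Rtool(*a)); print(g,a,ok(q),np.degrees(q).round())
Rg=Rtool(-100,65,-1); g=np.array([546.5,8.5,31.]); jplan([(g-100*Rg[:,1]+[0,0,10],Rg,5,9.5)])
```

```text
[546, 8, 31] (-100, 65, -1) True [  5.  42. 106. -36.  44.  43.]
[546, 8, 150] (80, 25, 1) True [-30.  41. 110.  61.  77. -62.]
[487, -363, 210] (40, 25, 1) True [-65.  38. 102.  63.  80. -51.]
[487, -363, 62] (40, 25, 1) True [-65.  52. 103.  66.  73. -65.]
[487, -363, 210] (60, 25, 1) True [-62.  43.  90.  50.  94. -51.]
[487, -363, 62] (60, 25, 1) True [-62.  55.  92.  50.  85. -62.]
[487, -363, 62] (20, 25, 1) True [-66.  50. 115.  87.  65. -73.]
ok True [  9.  34. 101. -28.  57.  37.]
[[0.13,-0.53,0.62],[2.8,1.0,1.2],9.5] z95  [[0.11,-0.56,0.64],[2.8,0.9,1.2],9.5] z99  [[0.09,-0.59,0.65],[2.8,0.9,1.3],9.5] z103  [[0.06,-0.62,0.67],[2.7,0.9,1.3],9.5] z108  [[0.04,-0.65,0.68],[2.7,0.9,1.3],9.5] z114  
rows 5
```

Call:
apply_moves --increments '[[[0.13,-0.6,0.62],[2.8,1.0,1.2],9.5],[[0.11,-0.6,0.64],[2.8,0.9,1.2],9.5],[[0.09,-0.6,0.65],[2.8,0.9,1.3],9.5],[[0.06,-0.62,0.67],[2.7,0.9,1.3],9.5],[[0.04,-0.65,0.68],[2.7,0.9,1.3],9.5]]'

```text
t: 16.95
eef_pos: [550.7, 50.4, 109.8]
tcp_rot: [-1.574, -0.436, -1.729]
ft_force: [0.9, 0.5, -0.1]
opening: 0.996
```

Run:
```python
from fk import *
st()
Rg=Rtool(-100,65,-1); g=np.array([546.5,8.5,31.]); plan([(g,Rg,8,9.5)])
c=shot('wrist'); print([(w(c,d['point']).round(1).tolist(),round(d['confidence'],2)) for d in nets.mark_of(c,'red_spool')])
m=cv2.inRange(cv2.cvtColor(c['img'],cv2.COLOR_RGB2HSV),(0,150,60),(6,255,255)); k,l,s_,ce=cv2.connectedComponentsWithStats(m); 
for i in range(1,k):
    if s_[i,4]>60: print('  blob',s_[i],ray(c,*ce[i],40).round(1))
```

```text
t 16.95 grip [552.1  58.2 126.8] y [-0.07  -0.416 -0.907] z [ 0.987 -0.159 -0.003] j [  9.6  34.5 101.1 -28.5  56.5  37.2] F [ 0.9  0.5 -0.1] op 0.996
[[0.06,1.35,0.03],[-0.0,0.1,-0.0],9.5]   [[0.06,1.35,0.03],[-0.0,0.1,-0.0],9.5]   [[0.06,1.35,0.03],[-0.0,0.1,-0.0],9.5]   [[0.06,1.35,0.04],[-0.0,0.1,-0.0],9.5]   [[0.06,1.35,0.04],[-0.0,0.1,-0.0],9.5]  
[[0.06,1.35,0.04],[-0.0,0.1,-0.0],9.5]   [[0.06,1.35,0.04],[-0.0,0.1,-0.0],9.5]   [[0.06,1.35,0.04],[-0.0,0.1,-0.0],9.5]   rows 8
[([543.4, 12.7, 28.5], 0.72)]
  blob [ 242  165   85  115 5362] [545.8   1.6  40. ]
  blob [266 168  36  19 525] [555.5  53.9  40. ]
```

Call:
apply_moves --increments '[[[0.05,1.8,0.03],[0,0.1,0],9.5],[[0.05,1.8,0.03],[0,0.1,0],9.5],[[0.05,1.8,0.03],[0,0.1,0],9.5],[[0.05,1.8,0.03],[0,0.1,0],9.5],[[0.05,1.8,0.03],[0,0.1,0],9.5]]'

```text
t: 17.68
eef_pos: [544.0, 9.8, 24.2]
tcp_rot: [-1.576, -0.437, -1.735]
ft_force: [-0.9, -0.1, -0.7]
opening: 0.996
```

Run:
```python
from fk import *
st()
Rg=Rtool(-100,65,-1); g=np.array([546,9,31.]); plan([(g,Rg,3,9.5)])
```

```text
t 17.68 grip [545.4  17.6  41.2] y [-0.074 -0.417 -0.906] z [ 0.986 -0.165 -0.004] j [  5.8  41.1 105.9 -34.6  45.8  42.5] F [-0.9 -0.1 -0.7] op 0.996
[[0.11,0.43,0.07],[0.0,0.2,0.0],9.5]   [[0.11,0.43,0.07],[0.0,0.2,0.0],9.5]   [[0.11,0.43,0.07],[0.0,0.2,0.0],9.5]   rows 3
```

Call:
apply_moves --increments '[[[0.12,0.45,0.07],[0,0.2,0],9.5],[[0.11,0.43,0.07],[0,0.2,0],9.5],[[0.11,0.43,0.07],[0,0.2,0],9.5],[[0,0,0],[0,0,0],3],[[0,0,0],[0,0,0],3]]'

```text
t: 18.3
eef_pos: [544.7, -0.2, 12.6]
tcp_rot: [-1.571, -0.437, -1.748]
ft_force: [0.5, -0.0, 0.3]
opening: 0.845
```

Call:
apply_moves --increments '[[[0,0,0],[0,0,0],3],[[0,0,0],[0,0,0],3],[[0,0,0],[0,0,0],3],[[0,0,0],[0,0,0],3],[[0,0,0],[0,0,0],3]]'

```text
t: 18.92
eef_pos: [545.2, 0.2, 13.2]
tcp_rot: [-1.569, -0.437, -1.748]
ft_force: [0.7, -0.2, 0.4]
opening: 0.564
```

Run:
```python
from fk import *
st(); Rt,p=T_tool(); g=p-GO*Rt[:,1]
print('phi',np.degrees(np.arcsin(-Rt[2,1])))
jplan([(g+[0,0,120],Rt,5,3),([560,0,175],Rtool(80,90.5,1),4,3),([530,-100,210],Rtool(75,25,1),12,3)])
```

```text
t 18.93 grip [546.6   8.   30.2] y [-0.073 -0.417 -0.906] z [ 0.985 -0.175  0.002] j [  4.8  42.1 106.2 -35.8  44.3  43.6] F [ 0.7 -0.2  0.4] op 0.564
phi 64.98051870004204
ok True [  5.  32. 103. -29.  56.  34.]
[[1.06,-2.16,0.25],[0.1,0.1,-0.2],3.0] z37  [[1.04,-2.16,0.13],[0.0,0.0,-0.1],3.0] z61  [[1.03,-2.17,0.01],[-0.0,0.0,-0.0],3.0] z85  [[1.01,-2.18,-0.11],[-0.1,-0.0,0.1],3.0] z109  [[0.98,-2.18,-0.23],[-0.1,-0.1,0.2],3.0] z133  
ok True [ -7.  27. 102.  -1.  51.   4.]
[[0.09,-0.11,-0.20],[-1.7,-0.3,6.2],3.0] z134  [[0.05,-0.43,0.17],[-0.6,-0.2,6.3],3.0] z138  [[0.04,-0.75,0.53],[0.6,-0.1,6.2],3.0] z146  [[0.07,-1.04,0.89],[1.7,-0.1,5.9],3.0] z156  ok True [-41.  36. 106.  55.  85. -56.]
[[1.02,0.84,-1.26],[-3.9,0.7,3.7],3.0] z147  
[[0.82,0.62,-1.07],[-3.4,0.6,4.3],3.0] z141  [[0.64,0.39,-0.87],[-2.8,0.4,4.8],3.0] z138  [[0.47,0.13,-0.67],[-2.1,0.2,5.3],3.0] z137  [[0.32,-0.13,-0.47],[-1.4,-0.0,5.7],3.0] z138  [[0.18,-0.40,-0.27],[-0.6,-0.3,5.9],3.0] z142  
[[0.05,-0.68,-0.07],[0.2,-0.5,6.1],3.0] z147  [[-0.07,-0.96,0.13],[1.0,-0.8,6.2],3.0] z155  [[-0.18,-1.23,0.33],[1.8,-1.2,6.2],3.0] z165  [[-0.29,-1.50,0.54],[2.6,-1.5,6.1],3.0] z176  [[-0.38,-1.76,0.75],[3.4,-1.9,5.9],3.0] z188  
[[-0.47,-2.01,0.96],[4.1,-2.3,5.6],3.0] z202  rows 21
```

Call:
apply_moves --increments '[[[0.6,-1.2,0.1],[0,0,0],3],[[1.04,-2.16,0.13],[0,0,0],3],[[1.03,-2.17,0],[0,0,0],3],[[1.2,-2.5,-0.11],[0,0,0],3],[[1.2,-2.6,-0.2],[0,0,0],3]]'

```text
t: 19.55
eef_pos: [542.2, -0.5, 134.3]
tcp_rot: [-1.577, -0.436, -1.745]
ft_force: [0.9, -0.1, -4.1]
opening: 0.568
```

Call:
apply_moves --increments '[[[0.09,-0.2,-0.2],[-1.7,-0.3,6.2],3],[[0.05,-0.43,0.17],[-0.6,-0.2,6.3],3],[[0.04,-0.75,0.53],[0.6,-0.1,6.2],3],[[0.07,-1.04,0.89],[1.7,-0.1,5.9],3],[[1.02,0.84,-1.26],[-3.9,0.7,3.7],3]]'

```text
t: 20.18
eef_pos: [542.9, -6.0, 156.4]
tcp_rot: [-1.641, 0.076, -1.756]
ft_force: [-1.1, -0.3, -3.6]
opening: 0.568
```

Call:
apply_moves --increments '[[[0.82,0.62,-1.07],[-3.4,0.6,4.3],3],[[0.64,0.39,-0.87],[-2.8,0.4,4.8],3],[[0.47,0.13,-0.67],[-2.1,0.2,5.3],3],[[0.32,-0.13,-0.47],[-1.4,0,5.7],3],[[0.18,-0.4,-0.27],[-0.6,-0.3,5.9],3]]'

```text
t: 20.8
eef_pos: [503.3, -23.9, 153.7]
tcp_rot: [-1.857, 0.537, -1.868]
ft_force: [0.4, -0.7, -3.7]
opening: 0.566
```

Call:
apply_moves --increments '[[[0.05,-0.68,-0.07],[0.2,-0.5,6.1],3],[[-0.07,-0.96,0.13],[1.0,-0.8,6.2],3],[[-0.18,-1.23,0.33],[1.8,-1.2,6.2],3],[[-0.29,-1.5,0.54],[2.6,-1.5,6.1],3],[[-0.38,-1.76,0.75],[3.4,-1.9,5.9],3]]'

```text
t: 21.42
eef_pos: [523.2, -68.2, 202.8]
tcp_rot: [-1.695, 1.095, -1.889]
ft_force: [0.1, 0.9, -3.3]
opening: 0.57
```

```bash
python3 fit.py
python3 - <<'E'
from fk import *
st(); 
# spindle tip measurement
for n in('top','side','wrist'):
    c=shot(n,n+'3.png')
    for t in('spindle_tip','spool_seat','wire_stand'): print(n,t,[(w(c,d['point']).round(1).tolist(),round(d['confidence'],2)) for d in nets.mark_of(c,t)])
    for P3 in([487,-363,158],): u=proj(c,P3); print(u.round())
jplan([([487,-363,215],Rtool(45,25,1),10,3)])
a=cv2.imread('pics/top3.png');b=cv2.imread('pics/side3.png')
def cr(n,a):
    c=read_camera(n); Rc=cv2.Rodrigues(np.array(c['rvec'],float))[0]; c['A']=Rc.T;c['b']=-Rc.T@np.array(c['tvec']).ravel();c['f']=210/np.tan(np.radians(c['vfov'])/2)
    u=proj(c,[487,-363,100]).astype(int); x=min(max(u[0],60),500);y=min(max(u[1],45),375);print(n,'crop origin',x-60,y-45); return cv2.resize(a[y-45:y+45,x-60:x+60],(400,300),interpolation=cv2.INTER_CUBIC)
cv2.imwrite('pics/e.png',np.hstack([cr('top',a),cr('side',b)]))
E
```

```text
[-0.2, 65.9, 196.7, 587.0, 411.2, 271.8, 43.2] 0.18443310204384034
t 21.43 grip [520.2 -84.6 211.4] y [ 0.159  0.877 -0.454] z [ 0.977 -0.206 -0.057] j [-39.2  35.6 105.6  51.5  85.2 -53. ] F [ 0.1  0.9 -3.3] op 0.57
top spindle_tip []
top spool_seat [([471.6, 112.6, 36.1], 0.57)]
top wire_stand []
[431. 237.]
side spindle_tip [([490.7, -365.8, 156.8], 0.78), ([488.3, -361.9, 2.2], 0.27)]
side spool_seat [([484.1, -360.7, 25.2], 0.8), ([487.4, -362.3, 159.8], 0.68)]
side wire_stand [([485.6, -357.1, 3.8], 0.66)]
[336. 293.]
wrist spindle_tip []
wrist spool_seat []
wrist wire_stand []
[ -581. -7206.]
ok True [-64.  39.  99.  59.  84. -50.]
[[1.09,-2.30,0.97],[3.1,1.2,0.4],3.0] z202  [[1.10,-2.33,1.00],[3.1,1.2,0.4],3.0] z202  [[1.10,-2.36,1.02],[3.1,1.2,0.3],3.0] z202  [[1.10,-2.39,1.05],[3.1,1.2,0.3],3.0] z203  [[1.11,-2.41,1.07],[3.1,1.2,0.3],3.0] z203  
[[1.11,-2.44,1.10],[3.1,1.2,0.3],3.0] z204  [[1.11,-2.47,1.13],[3.1,1.1,0.3],3.0] z204  [[1.11,-2.50,1.16],[3.1,1.1,0.3],3.0] z205  [[1.11,-2.52,1.18],[3.1,1.1,0.3],3.0] z206  [[1.11,-2.55,1.21],[3.1,1.1,0.3],3.0] z207  
rows 10
top crop origin 361 191
side crop origin 275 265
```

View pics/e.png

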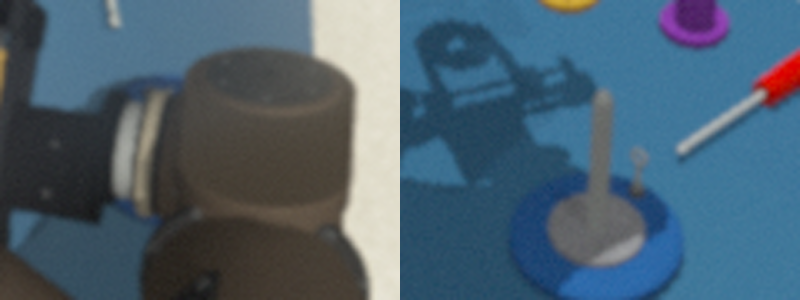

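Run:
```python
from fk import *
from h import *
for n,fn in(('top','top1.png'),('side','side3.png')):
    c=shot(n); im=cv2.imread('pics/'+fn); hsv=cv2.cvtColor(im,cv2.COLOR_BGR2HSV)
    u=proj(c,[487,-363,22]).astype(int); x0,y0=u[0]-40,u[1]-50
    sub=hsv[y0:y0+90,x0:x0+80]; 
    base=((sub[...,0]>100)&(sub[...,1]>170)).astype(np.uint8); grey=(sub[...,1]<70).astype(np.uint8)
    mat=hsv[u[1]-49,u[0]-39]; print(n,u,'mat',mat,'base?',hsv[proj(c,[487-50,-363,18]).astype(int)[1],proj(c,[437,-363,18]).astype(int)[0]],'seat',hsv[proj(c,[465,-363,22]).astype(int)[1],proj(c,[465,-363,22]).astype(int)[0]])
    for nm,m,z in(('base',base,18),('grey',grey,22)):
        cs,_=cv2.findContours(m,cv2.RETR_EXTERNAL,cv2.CHAIN_APPROX_NONE)
        k=max(cs,key=cv2.contourArea)
        if len(k)>5:
            e=cv2.fitEllipse(cv2.convexHull(k)); ctr=np.array(e[0])+[x0,y0]; print(nm,cv2.contourArea(k),e, ray(c,*ctr,z).round(1))
print(ray(shot('side'),335.6,292.6,157).round(1))
```

```text
top [411 235] mat [102 114 146] base? [108 157 145] seat [100   6 137]Traceback (most recent call last):
  File "<stdin>", line 11, in <module>
ValueError: max() iterable argument is empty
```

Run:
```python
from fk import *
for n,fn in(('top','top1.png'),('side','side3.png')):
    c=shot(n); im=cv2.imread('pics/'+fn); hsv=cv2.cvtColor(im,cv2.COLOR_BGR2HSV)
    u=proj(c,[487,-363,22]).astype(int); x0,y0=u[0]-38,u[1]-50
    sub=hsv[y0:y0+90,x0:x0+76]
    # base disc: silhouette = hue>=105 or grey
    m=(((sub[...,0]>=106)&(sub[...,1]>140))).astype(np.uint8); g=(sub[...,1]<60).astype(np.uint8)
    for nm,mm,z in(('base',m,18),('grey',g,22)):
        cs,_=cv2.findContours(mm,cv2.RETR_EXTERNAL,cv2.CHAIN_APPROX_NONE)
        if not cs: continue
        k=max(cs,key=cv2.contourArea); e=cv2.fitEllipse(cv2.convexHull(k)); ctr=np.array(e[0])+[x0,y0]
        print(n,nm,cv2.contourArea(k),np.round(e[1],1),ray(c,*ctr,z).round(1))
        if n=='side':
            yy,xx=np.nonzero(mm); 
            if nm=='grey': print('tip row',yy.min()+y0, 'cols',[(r+y0,xx[yy==r].mean().round(1)+x0,(yy==r).sum()) for r in range(yy.min(),yy.min()+28,3)])
print(ray(c,335.6,292.6,157).round(1))
```

```text
top base 511.5 [41.1 44. ] [ 484.3 -361.    18. ]
top grey 486.0 [24.1 34.2] [ 486.7 -374.4   22. ]
side base 654.5 [40.5 51.5] [ 481.4 -368.6   18. ]
side grey 594.0 [33.6 52.8] [ 515.1 -320.9   22. ]
tip row 292 cols [(np.int64(292), np.float64(335.5), np.int64(2)), (np.int64(295), np.float64(335.5), np.int64(6)), (np.int64(298), np.float64(335.5), np.int64(6)), (np.int64(301), np.float64(344.9), np.int64(7)), (np.int64(304), np.float64(352.2), np.int64(11)), (np.int64(307), np.float64(348.5), np.int64(10)), (np.int64(310), np.float64(344.0), np.int64(8)), (np.int64(313), np.float64(339.5), np.int64(8)), (np.int64(316), np.float64(334.5), np.int64(6)), (np.int64(319), np.float64(336.1), np.int64(7))]
[ 486.5 -361.5  157. ]
```

Call:
apply_moves --increments '[[[1.09,-2.3,0.97],[3.1,1.2,0.4],3],[[1.1,-2.33,1.0],[3.1,1.2,0.4],3],[[1.1,-2.36,1.02],[3.1,1.2,0.3],3],[[1.1,-2.39,1.05],[3.1,1.2,0.3],3],[[1.11,-2.41,1.07],[3.1,1.2,0.3],3]]'

```text
t: 22.9
eef_pos: [530.1, -209.2, 203.3]
tcp_rot: [-1.644, 1.111, -2.138]
ft_force: [-0.3, -0.6, -3.1]
opening: 0.572
```

Call:
apply_moves --increments '[[[1.11,-2.44,1.1],[3.1,1.2,0.3],3],[[1.11,-2.47,1.13],[3.1,1.1,0.3],3],[[1.11,-2.5,1.16],[3.1,1.1,0.3],3],[[1.11,-2.52,1.18],[3.1,1.1,0.3],3],[[1.11,-2.55,1.21],[3.1,1.1,0.3],3]]'

```text
t: 23.52
eef_pos: [496.4, -358.4, 206.1]
tcp_rot: [-1.579, 1.134, -2.376]
ft_force: [0.3, -0.6, -3.4]
opening: 0.565
```

Run:
```python
from fk import *
st(); plan([([486.5,-362.5,212],Rtool(45,25,1),5,3)])
```

```text
t 23.52 grip [ 484.3 -370.3  214. ] y [ 0.647  0.634 -0.423] z [ 0.699 -0.715 -0.003] j [-65.   39.   98.3  59.3  83.9 -49.8] F [ 0.3 -0.6 -3.4] op 0.565
[[-0.02,0.14,-0.08],[-0.1,-0.1,0.0],3.0]   [[-0.02,0.14,-0.08],[-0.1,-0.1,0.0],3.0]   [[-0.02,0.14,-0.08],[-0.1,-0.1,0.0],3.0]   [[-0.02,0.14,-0.08],[-0.1,-0.1,0.0],3.0]   [[-0.02,0.15,-0.08],[-0.1,-0.1,0.0],3.0]  
rows 5
```

Call:
apply_moves --increments '[[[-0.02,0.15,-0.08],[-0.1,-0.1,0],3],[[-0.02,0.15,-0.08],[-0.1,-0.1,0],3],[[-0.02,0.15,-0.08],[-0.1,-0.1,0],3],[[-0.02,0.15,-0.08],[-0.1,-0.1,0],3],[[-0.02,0.15,-0.08],[-0.1,-0.1,0],3]]'

```text
t: 24.15
eef_pos: [498.8, -349.4, 203.3]
tcp_rot: [-1.571, 1.134, -2.355]
ft_force: [0.0, 0.4, -4.7]
opening: 0.566
```

Run:
```python
from fk import *
st(); Rt,p=T_tool(); g=p-GO*Rt[:,1]
ims=[]
for n in('side','top','wrist'):
    c=shot(n); print(n,[(w(c,d['point']).round(1).tolist(),round(d['confidence'],2)) for d in nets.mark_of(c,'red_spool')][:4],'tip',[(w(c,d['point']).round(1).tolist(),round(d['confidence'],2)) for d in nets.mark_of(c,'spindle_tip')][:2])
    if n=='wrist': ims.append(cv2.resize(c['img'],(360,270))); continue
    u=proj(c,g+[0,0,0]).astype(int); print(u, proj(c,g+[0,0,38]).round(1),proj(c,g-[0,0,38]).round(1))
    if n=='side':
        x,y=u[0]-44,u[1]-40; sc=5; im=cv2.resize(c['img'][y:y+110,x:x+88],None,fx=sc,fy=sc,interpolation=cv2.INTER_CUBIC)
        for zz,col in((38,(255,255,255)),(-38,(0,255,0))):
            o=np.array([(proj(c,g+[30*np.cos(t),30*np.sin(t),zz])-[x,y])*sc for t in np.linspace(0,6.28,60)]).astype(int); cv2.polylines(im,[o],True,col,1)
        for a in np.array([(proj(c,[486.5,-362.5,zz])-[x,y])*sc for zz in(158,22)]).astype(int): cv2.circle(im,a,3,(255,255,0),1)
        ims.append(im)
H=np.zeros((550,800,3),np.uint8); H[:550,:440]=ims[0]; H[:270,440:]=ims[1]; cv2.imwrite('pics/f.png',H[...,::-1])
```

```text
t 24.15 grip [ 486.8 -361.4  211.3] y [ 0.64   0.642 -0.423] z [ 0.708 -0.706 -0.   ] j [-64.3  39.   98.9  59.3  83.5 -50.5] F [ 0.   0.4 -4.7] op 0.566
side [([487.5, -357.9, 213.7], 0.73)] tip []
[336 274] [337.3 261.6] [336.  287.3]
top [([493.0, -362.7, 215.3], 0.96), ([359.8, 445.0, 37.4], 0.92)] tip [([492.0, -364.6, 155.2], 0.86)]
[439 236] [447.2 237.3] [433.  236.7]
wrist [([481.6, -361.0, 213.0], 0.94)] tip [([642.2, 412.3, -1.0], 0.67), ([474.9, 118.1, 37.7], 0.37)]
```

View pics/f.png

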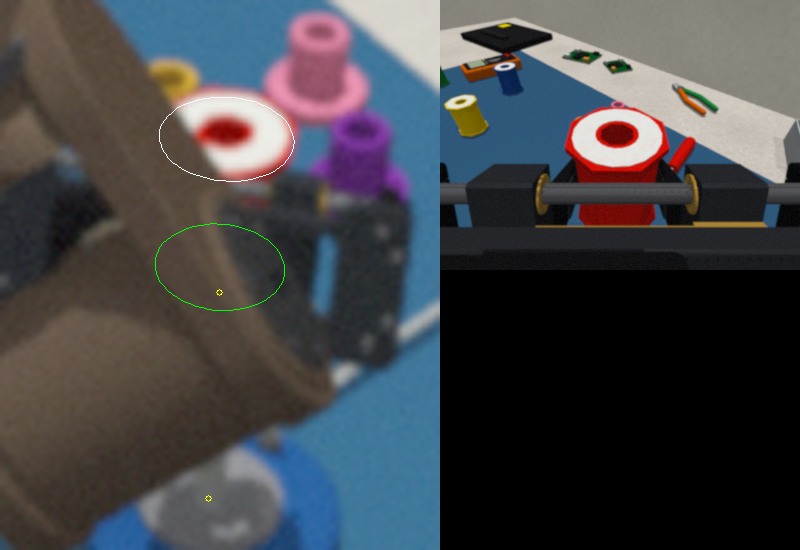

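Run:
```python
from fk import *
Rt,p=T_tool(); g=p-GO*Rt[:,1]
c=shot('top'); a=cv2.imread('pics/top1.png')[...,::-1]
def cr(im,u,k=25,sc=16): 
    x,y=int(u[0])-k,int(u[1])-k; print('origin',x,y,'scale',400/2/k); return cv2.resize(im[y:y+2*k,x:x+2*k],(400,400),interpolation=cv2.INTER_CUBIC),x,y
i1,x1,y1=cr(a,[425,237]); i2,x2,y2=cr(c['img'],[445,237])
for zz in (158,22): cv2.circle(i1,tuple(((proj(c,[486.5,-362.5,zz])-[x1,y1]+.5)*8).astype(int)),3,(255,0,0),1)
for r in(10,30):
    cv2.polylines(i2,[np.array([(proj(c,g+[r*np.cos(t),r*np.sin(t),42])-[x2,y2]+.5)*8 for t in np.linspace(0,6.28,60)]).astype(int)],True,(0,255,0),1)
cv2.imwrite('pics/g.png',np.hstack([i1,i2])[...,::-1])
```

```text
origin 400 212 scale 8.0
origin 420 212 scale 8.0
```

View pics/g.png

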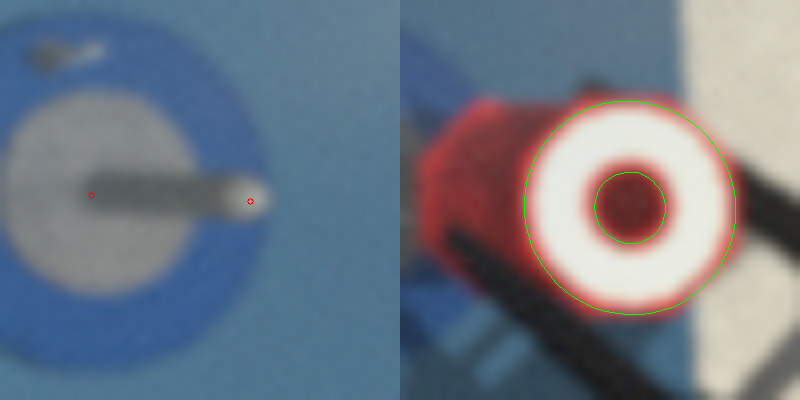

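Run:
```python
from fk import *
st(); plan([([487.3,-361.8,170],Rtool(45,25,1),10,3)])
```

```text
t 24.65 grip [ 486.5 -362.1  211.3] y [ 0.641  0.641 -0.423] z [ 0.707 -0.707 -0.   ] j [-64.4  39.1  98.9  59.3  83.6 -50.5] F [ 0.1  0.  -3.9] op 0.567
[[0.37,0.18,0.00],[0.0,0.0,0.0],3.0]   [[0.37,0.18,0.00],[0.0,0.0,0.0],3.0]   [[0.37,0.18,0.00],[0.0,0.0,0.0],3.0]   [[0.37,0.18,0.00],[0.0,0.0,0.0],3.0]   [[0.37,0.18,0.00],[0.0,0.0,0.0],3.0]  
[[0.37,0.18,0.00],[0.0,0.0,0.0],3.0]   [[0.37,0.18,0.00],[0.0,0.0,0.0],3.0]   [[0.37,0.18,0.00],[0.0,0.0,0.0],3.0]   [[0.37,0.18,0.00],[0.0,0.0,0.0],3.0]   [[0.37,0.18,0.00],[0.0,0.0,0.0],3.0]  
rows 10
```

Call:
apply_moves --increments '[[[0.37,0.18,0.01],[0,0,0],3],[[0.37,0.18,0.01],[0,0,0],3],[[0.37,0.18,0.01],[0,0,0],3],[[0.37,0.18,0],[0,0,0],3],[[0.37,0.18,0],[0,0,0],3]]'

```text
t: 25.28
eef_pos: [498.9, -350.1, 181.3]
tcp_rot: [-1.571, 1.134, -2.356]
ft_force: [-0.8, 0.3, -3.4]
opening: 0.566
```

Call:
apply_moves --increments '[[[0.37,0.18,0],[0,0,0],3],[[0.37,0.18,0],[0,0,0],3],[[0.37,0.18,0],[0,0,0],3],[[0.37,0.18,0],[0,0,0],3],[[0.37,0.18,0],[0,0,0],3]]'

```text
t: 25.9
eef_pos: [499.2, -349.9, 159.2]
tcp_rot: [-1.571, 1.134, -2.356]
ft_force: [-0.1, 0.4, -3.9]
opening: 0.566
```

Run:
```python
from fk import *
st(); print(readout.state()['moment']); plan([([487.3,-361.8,80],Rtool(45,25,1),15,3)])
```

```text
t 25.9 grip [ 487.2 -362.   167.1] y [ 0.641  0.641 -0.423] z [ 0.707 -0.707 -0.   ] j [-64.3  42.8  99.9  59.9  81.1 -54.7] F [-0.1  0.4 -3.9] op 0.566
[-0.76236088  0.87901251 -0.02806744]
[[0.53,0.25,-0.00],[-0.0,-0.0,0.0],3.0]   [[0.53,0.25,-0.00],[-0.0,-0.0,0.0],3.0]   [[0.53,0.25,-0.00],[-0.0,-0.0,0.0],3.0]   [[0.53,0.25,-0.00],[-0.0,-0.0,0.0],3.0]   [[0.53,0.25,-0.00],[-0.0,-0.0,0.0],3.0]  
[[0.53,0.25,-0.00],[-0.0,-0.0,0.0],3.0]   [[0.53,0.25,-0.00],[-0.0,-0.0,0.0],3.0]   [[0.53,0.25,-0.00],[-0.0,-0.0,0.0],3.0]   [[0.53,0.25,-0.00],[-0.0,-0.0,0.0],3.0]   [[0.53,0.25,-0.00],[-0.0,-0.0,0.0],3.0]  
[[0.53,0.25,-0.00],[-0.0,-0.0,0.0],3.0]   [[0.53,0.25,-0.00],[-0.0,-0.0,0.0],3.0]   [[0.53,0.25,-0.00],[-0.0,-0.0,0.0],3.0]   [[0.53,0.25,-0.00],[-0.0,-0.0,0.0],3.0]   [[0.53,0.25,-0.00],[-0.0,-0.0,0.0],3.0]  
rows 15
```

Call:
apply_moves --increments '[[[0.53,0.25,0],[0,0,0],3],[[0.53,0.25,0],[0,0,0],3],[[0.53,0.25,0],[0,0,0],3],[[0.53,0.25,0],[0,0,0],3],[[0.53,0.25,0],[0,0,0],3]]'

```text
t: 26.52
eef_pos: [499.3, -349.9, 127.8]
tcp_rot: [-1.571, 1.134, -2.356]
ft_force: [0.0, 0.3, -3.7]
opening: 0.567
```

Call:
apply_moves --increments '[[[0.53,0.25,0],[0,0,0],3],[[0.53,0.25,0],[0,0,0],3],[[0.53,0.25,0],[0,0,0],3],[[0.53,0.25,0],[0,0,0],3],[[0.53,0.25,0],[0,0,0],3]]'

```text
t: 27.15
eef_pos: [499.5, -349.9, 96.3]
tcp_rot: [-1.571, 1.134, -2.356]
ft_force: [0.2, 0.8, -4.0]
opening: 0.563
```

Run:
```python
from fk import *
st(); print(readout.state()['moment']); plan([([487.3,-361.8,62],Rtool(45,25,1),8,3)])
```

```text
t 27.15 grip [ 487.4 -361.9  104.3] y [ 0.641  0.64  -0.423] z [ 0.707 -0.707  0.   ] j [-64.3  48.4 100.7  61.   77.9 -60.3] F [ 0.2  0.8 -4. ] op 0.563
[-0.77894711  0.8351577  -0.03486203]
[[0.48,0.22,-0.00],[-0.0,-0.0,0.0],3.0]   [[0.48,0.22,-0.00],[-0.0,-0.0,0.0],3.0]   [[0.48,0.22,-0.00],[-0.0,-0.0,0.0],3.0]   [[0.48,0.22,-0.00],[-0.0,-0.0,0.0],3.0]   [[0.48,0.22,-0.00],[-0.0,-0.0,0.0],3.0]  
[[0.48,0.22,-0.00],[-0.0,-0.0,0.0],3.0]   [[0.48,0.22,-0.00],[-0.0,-0.0,0.0],3.0]   [[0.48,0.22,-0.00],[-0.0,-0.0,0.0],3.0]   rows 8
```

Call:
apply_moves --increments '[[[0.6,0.28,0],[0,0,0],3],[[0.6,0.28,0],[0,0,0],3],[[0.6,0.28,0],[0,0,0],3],[[0.6,0.28,0],[0,0,0],3],[[0.4,0.19,0],[0,0,0],3]]'

```text
t: 27.78
eef_pos: [499.5, -349.9, 63.0]
tcp_rot: [-1.571, 1.134, -2.357]
ft_force: [-0.3, 0.5, -3.6]
opening: 0.565
```

Call:
apply_moves --increments '[[[0.15,0.07,0],[0,0,0],3],[[0.15,0.07,0],[0,0,0],3],[[0.15,0.07,0],[0,0,0],3],[[0.12,0.06,0],[0,0,0],3],[[0.12,0.06,0],[0,0,0],3]]'

```text
t: 28.4
eef_pos: [499.7, -350.0, 55.1]
tcp_rot: [-1.569, 1.134, -2.355]
ft_force: [0.3, -0.1, -3.9]
opening: 0.569
```

Run:
```python
from fk import *
st(); print(readout.state()['moment'])
```

```text
t 28.4 grip [ 487.6 -362.1   63. ] y [ 0.641  0.64  -0.423] z [ 0.707 -0.707  0.001] j [-64.3  52.3 100.6  61.8  76.1 -63.7] F [ 0.3 -0.1 -3.9] op 0.569
[-0.83675001  0.83459511  0.0332457 ]
```

Call:
apply_moves --increments '[[[0.1,0.05,0],[0,0,0],3],[[0.1,0.05,0],[0,0,0],3],[[0.1,0.05,0],[0,0,0],3],[[0.1,0.05,0],[0,0,0],3],[[0.05,0.02,0],[0,0,0],3]]'

```text
t: 29.02
eef_pos: [499.8, -349.9, 50.8]
tcp_rot: [-1.568, 1.136, -2.354]
ft_force: [-2.1, -0.3, 4.5]
opening: 0.564
```

Run:
```python
from fk import *
st(); print(readout.state()['moment'])
```

```text
t 29.02 grip [ 487.7 -362.    58.7] y [ 0.642  0.641 -0.421] z [ 0.707 -0.707  0.001] j [-64.3  52.8 100.5  61.9  76.  -64.1] F [-2.1 -0.3  4.5] op 0.564
[0.01965572 0.31086358 0.19780251]
```

Call:
apply_moves --increments '[[[0.05,0.02,0],[0,0,0],3],[[0.05,0.02,0],[0,0,0],3],[[0,0,0],[0,0,0],6.6],[[0,0,0],[0,0,0],6.6],[[0,0,0],[0,0,0],6.6]]'

```text
t: 29.65
eef_pos: [500.0, -350.1, 50.5]
tcp_rot: [-1.566, 1.137, -2.352]
ft_force: [-1.0, -0.4, 0.3]
opening: 0.693
```

Call:
apply_moves --increments '[[[0,0,0],[0,0,0],7.2],[[0,0,0],[0,0,0],7.2],[[0,-0.5,0],[0,0,0],7.2],[[0,-2,0],[0,0,0],7.2],[[0,-3,0],[0,0,0],7.2]]'

```text
t: 30.28
eef_pos: [463.4, -385.7, 74.1]
tcp_rot: [-1.57, 1.137, -2.354]
ft_force: [1.1, -0.9, -0.3]
opening: 0.759
```

Run:
```python
from fk import *
st(); c=shot('wrist','w5.png'); t=shot('side','s5.png')
u=proj(t,[487,-362,70]).astype(int)
cv2.imwrite('pics/i.png',np.hstack([cv2.resize(c['img'],(400,300)),cv2.resize(t['img'][u[1]-60:u[1]+60,u[0]-80:u[0]+80],(400,300))])[...,::-1])
```

```text
t 30.27 grip [ 451.4 -397.8   82. ] y [ 0.641  0.643 -0.42 ] z [ 0.708 -0.706  0.   ] j [-68.7  51.1  98.5  57.5  79.8 -62. ] F [ 1.1 -0.9 -0.3] op 0.759
```

View pics/i.png

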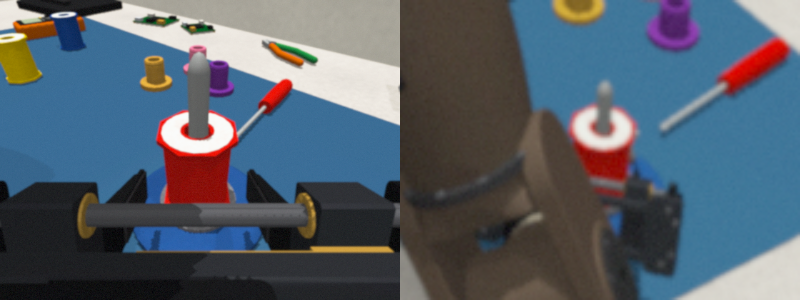

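Call:
apply_moves --increments '[[[0,-3,0],[0,0,0],7.2],[[0,-3,0],[0,0,0],7.2],[[0,-3,0],[0,0,0],7.2],[[-2,-1,0],[0,0,0],7.2],[[-4,-1,0],[0,0,0],7.2]]'

```text
t: 31.0
eef_pos: [406.4, -442.3, 177.3]
tcp_rot: [-1.574, 1.137, -2.363]
ft_force: [-0.3, -1.2, 1.1]
opening: 0.757
```

Run:
```python
from fk import *
st()
for n in('top','side'):
    c=shot(n); print(n,[(w(c,d['point']).round(1).tolist(),round(d['confidence'],2)) for d in nets.mark_of(c,'hold_weight')])
for g in([641,-96,130],[641,-96,32],[487,-362,200],[487,-362,128]):
    for ps in(20,45,70): q=ik(g,Rtool(ps,89.9,1)); print(g,ps,ok(q),np.degrees(q).round())
jplan([([570,-240,230],Rtool(45,60,1),10,7.2),([641,-96,150],Rtool(45,89.9,1),8,7.2)])
```

```text
t 31.0 grip [ 394.3 -454.3  185.2] y [ 0.644  0.639 -0.42 ] z [ 0.704 -0.71  -0.001] j [-75.2  43.7  93.2  51.8  90.2 -53.6] F [-0.3 -1.2  1.1] op 0.757
top [([744.5, -113.5, 0.5], 0.83), ([706.4, -199.7, 2.8], 0.74), ([638.1, -102.1, 2.5], 0.53)]
side [([704.6, -195.8, -0.5], 0.57)]
[641, -96, 130] 20 True [-14.  36.  92.   0.  52.  56.]
[641, -96, 130] 45 True [-14.  36.  92.   0.  52.  31.]
[641, -96, 130] 70 True [-14.  36.  92.   0.  52.   6.]
[641, -96, 32] 20 True [-14.  44.  95.   0.  41.  56.]
[641, -96, 32] 45 True [-14.  44.  95.   0.  41.  31.]
[641, -96, 32] 70 True [-14.  44.  95.   0.  41.   5.]
[487, -362, 200] 20 True [-43.  29.  94.   0.  57.  27.]
[487, -362, 200] 45 True [-43.  29.  94.   0.  57.   2.]
[487, -362, 200] 70 True [-43.  29.  94.   0.  57. -23.]
[487, -362, 128] 20 True [-43.  34.  98.   0.  48.  27.]
[487, -362, 128] 45 True [-43.  34.  98.   0.  48.   2.]
[487, -362, 128] 70 True [-43.  34.  98.   0.  49. -23.]
ok True [-41.  27.  98.  36.  58. -16.]
[[-1.22,2.72,0.09],[-1.9,1.2,-4.1],7.2] z177  [[-1.42,2.52,0.04],[-1.4,1.0,-4.1],7.2] z177  [[-1.61,2.30,-0.03],[-1.0,0.7,-4.1],7.2] z178  [[-1.79,2.07,-0.10],[-0.5,0.5,-4.0],7.2] z180  [[-1.95,1.84,-0.18],[-0.1,0.2,-3.8],7.2] z183  
[[-2.09,1.60,-0.27],[0.4,0.0,-3.6],7.2] z186  [[-2.23,1.36,-0.35],[0.8,-0.1,-3.3],7.2] z191  [[-2.35,1.11,-0.44],[1.2,-0.3,-3.0],7.2] z197  [[-2.46,0.87,-0.53],[1.5,-0.5,-2.7],7.2] z205  [[-2.56,0.62,-0.61],[1.8,-0.6,-2.3],7.2] z213  
ok True [-14.  35.  91.   0.  54.  31.]
[[-0.85,2.08,-0.83],[-2.0,0.6,-3.9],7.2] z199  [[-0.98,1.93,-0.72],[-1.4,0.4,-4.0],7.2] z187  [[-1.12,1.77,-0.62],[-0.8,0.3,-4.0],7.2] z175  [[-1.27,1.60,-0.55],[-0.2,0.2,-4.0],7.2] z164  [[-1.43,1.42,-0.50],[0.4,0.1,-3.9],7.2] z154  
[[-1.60,1.23,-0.48],[0.9,0.0,-3.7],7.2] z145  [[-1.77,1.02,-0.47],[1.5,-0.0,-3.4],7.2] z138  [[-1.93,0.81,-0.49],[2.0,-0.1,-3.1],7.2] z131  rows 18
```

Run:
```python
from fk import *
jplan([([430,-430,265],Rtool(45,38,1),5,7.2),([641,-97,150],Rtool(45,89.9,1),15,7.2)])
```

```text
ok True [-69.  33.  91.  46.  85. -41.]
[[-1.63,0.10,0.22],[-0.4,0.1,-2.7],7.2] z192  [[-1.67,0.01,0.19],[-0.2,0.1,-2.7],7.2] z206  [[-1.70,-0.08,0.16],[-0.0,0.0,-2.6],7.2] z221  [[-1.74,-0.18,0.12],[0.2,-0.0,-2.6],7.2] z237  [[-1.76,-0.28,0.08],[0.4,-0.0,-2.5],7.2] z253  
ok True [-14.  35.  91.   0.  54.  30.]
[[-0.54,3.03,-0.32],[-3.1,2.2,-3.8],7.2] z239  [[-0.71,2.88,-0.26],[-2.6,1.9,-4.0],7.2] z225  [[-0.89,2.71,-0.23],[-2.1,1.6,-4.1],7.2] z212  [[-1.06,2.53,-0.21],[-1.6,1.4,-4.2],7.2] z200  [[-1.24,2.35,-0.21],[-1.1,1.1,-4.3],7.2] z189  
[[-1.41,2.16,-0.23],[-0.6,0.9,-4.2],7.2] z179  [[-1.58,1.96,-0.26],[-0.0,0.6,-4.1],7.2] z170  [[-1.74,1.75,-0.31],[0.5,0.4,-4.0],7.2] z161  [[-1.90,1.54,-0.37],[0.9,0.2,-3.7],7.2] z154  [[-2.06,1.33,-0.44],[1.4,0.1,-3.5],7.2] z148  
[[-2.20,1.12,-0.52],[1.8,-0.1,-3.1],7.2] z143  [[-2.34,0.90,-0.61],[2.1,-0.3,-2.7],7.2] z138  [[-2.48,0.69,-0.71],[2.4,-0.4,-2.3],7.2] z135  [[-2.61,0.48,-0.82],[2.7,-0.5,-1.9],7.2] z132  [[-2.73,0.28,-0.94],[2.9,-0.6,-1.4],7.2] z131  
rows 20
```

Call:
apply_moves --increments '[[[-1.8,0.1,0.22],[-0.4,0.1,-2.7],7.2],[[-1.8,0,0.19],[-0.2,0.1,-2.7],7.2],[[-1.8,-0.08,0.16],[0,0,-2.6],7.2],[[-1.8,-0.18,0.12],[0.2,0,-2.6],7.2],[[-1.9,-0.28,0.08],[0.4,0,-2.5],7.2]]'

```text
t: 31.82
eef_pos: [443.7, -414.8, 254.5]
tcp_rot: [-1.589, 0.905, -2.374]
ft_force: [-0.1, -0.7, -0.3]
opening: 0.757
```

Call:
apply_moves --increments '[[[-0.8,3.0,-0.32],[-3.1,2.2,-3.8],7.2],[[-0.9,2.88,-0.26],[-2.6,1.9,-4.0],7.2],[[-1.0,2.6,-0.23],[-2.1,1.6,-4.1],7.2],[[-1.2,2.4,-0.21],[-1.6,1.4,-4.2],7.2],[[-1.4,2.2,-0.21],[-1.1,1.1,-4.3],7.2]]'

```text
t: 32.45
eef_pos: [521.7, -304.2, 194.4]
tcp_rot: [-1.861, 0.519, -2.486]
ft_force: [-0.4, -0.2, -0.5]
opening: 0.758
```

Call:
apply_moves --increments '[[[-1.5,2.0,-0.23],[-0.6,0.9,-4.2],7.2],[[-1.58,1.9,-0.26],[0,0.6,-4.1],7.2],[[-1.74,1.7,-0.31],[0.5,0.4,-4.0],7.2],[[-1.9,1.5,-0.37],[0.9,0.2,-3.7],7.2],[[-2.06,1.2,-0.44],[1.4,0.1,-3.5],7.2]]'

```text
t: 33.08
eef_pos: [583.9, -198.3, 149.0]
tcp_rot: [-1.811, 0.168, -2.422]
ft_force: [-0.7, 0.1, 0.2]
opening: 0.76
```

Run:
```python
from fk import *
st()
for n in('top','wrist'):
    c=shot(n); print(n,[(w(c,d['point']).round(1).tolist(),round(d['confidence'],2)) for d in nets.mark_of(c,'hold_weight')])
jplan([([641,-97,140],Rtool(45,89.9,1),8,7.2)])
```

```text
t 33.08 grip [ 584.6 -203.6  167. ] y [-0.035  0.286 -0.957] z [ 0.67  -0.704 -0.235] j [-30.7  35.   89.4  14.4  66.6   9.8] F [-0.7  0.1  0.2] op 0.76
top [([641.5, -100.6, 4.6], 0.87), ([692.5, -304.3, 2.6], 0.74), ([743.1, -111.6, 4.7], 0.71), ([704.4, -199.8, 3.1], 0.64)]
wrist [([636.9, -103.7, -3.9], 0.98), ([706.6, -198.1, 3.4], 0.87), ([744.0, -106.7, -0.4], 0.62)]
ok True [-14.  36.  91.   0.  53.  30.]
[[-1.16,0.77,-0.23],[1.4,-0.0,-1.8],7.2] z144  [[-1.21,0.70,-0.26],[1.5,-0.1,-1.7],7.2] z140  [[-1.27,0.63,-0.30],[1.6,-0.2,-1.5],7.2] z136  [[-1.33,0.55,-0.34],[1.7,-0.3,-1.4],7.2] z132  [[-1.38,0.48,-0.38],[1.8,-0.3,-1.2],7.2] z129  
[[-1.43,0.40,-0.42],[1.8,-0.4,-1.0],7.2] z126  [[-1.48,0.33,-0.46],[1.9,-0.4,-0.8],7.2] z123  [[-1.54,0.26,-0.51],[1.9,-0.5,-0.6],7.2] z121  rows 8
```

Call:
apply_moves --increments '[[[-1.9,1.2,-0.4],[2.3,0,-2.9],7.2],[[-2.0,1.1,-0.4],[2.5,-0.2,-2.7],7.2],[[-2.1,0.9,-0.5],[2.7,-0.4,-2.2],7.2],[[-2.2,0.7,-0.6],[2.9,-0.5,-1.8],7.2],[[-2.3,0.5,-0.7],[3,-0.7,-1.2],7.2]]'

```text
t: 33.9
eef_pos: [640.2, -106.1, 115.5]
tcp_rot: [-1.572, -0.017, -2.371]
ft_force: [-0.2, -0.5, -0.2]
opening: 0.756
```

Run:
```python
from fk import *
st()
c=shot('wrist'); print([(w(c,d['point']).round(1).tolist(),round(d['confidence'],2)) for d in nets.mark_of(c,'hold_weight')])
hsv=cv2.cvtColor(c['img'],cv2.COLOR_RGB2HSV); u=proj(c,[640,-100,30]).astype(int); print(u,hsv[u[1],u[0]])
plan([([640,-100,110],Rtool(45,90,1),5,7.2)])
cv2.imwrite('pics/j.png',c['img'][...,::-1])
```

```text
t 33.9 grip [ 640.4 -105.9  134.3] y [-0.013 -0.011 -1.   ] z [ 0.697 -0.717 -0.001] j [-14.9  36.2  90.9  -1.   53.4  31.5] F [-0.2 -0.5 -0.2] op 0.756
[([707.2, -200.2, -1.1], 0.9), ([742.2, -110.2, -0.8], 0.84), ([635.5, -102.3, -2.4], 0.75)]
[271 207] [104 142  99]
[[-0.06,0.48,-0.06],[0.0,-0.1,0.2],7.2]   [[-0.06,0.48,-0.06],[0.0,-0.1,0.2],7.2]   [[-0.06,0.48,-0.06],[0.0,-0.1,0.2],7.2]   [[-0.06,0.48,-0.06],[0.0,-0.1,0.2],7.2]   [[-0.06,0.48,-0.06],[0.0,-0.1,0.2],7.2]  
rows 5
```

View pics/j.png

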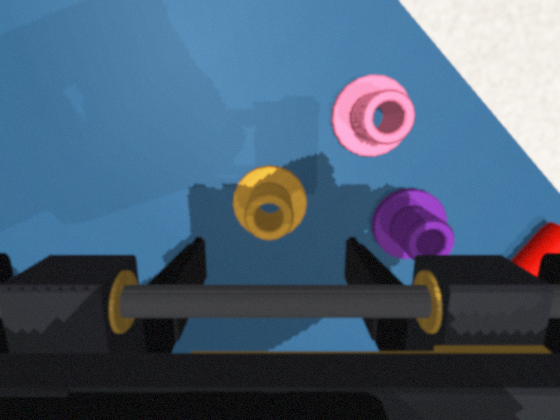

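Run:
```python
from fk import *
c=shot('wrist'); print(ray(c,269,213.5,50).round(1),ray(c,270,203,8).round(1)); st()
a=(ray(c,269,213.5,50)+ray(c,270,203,8))/2
plan([([a[0],a[1],75],Rtool(45,90,1),5,7.2),([a[0],a[1],32],Rtool(45,90,1),5,7.2)])
```

```text
[639.5 -96.1  50. ] [637.2 -98.3   8. ]
t 34.05 grip [ 640.1 -105.1  134.4] y [-0.014 -0.009 -1.   ] z [ 0.698 -0.716 -0.003] j [-14.9  36.2  90.9  -0.9  53.5  31.4] F [-0.5 -0.6  1.1] op 0.755
[[-0.11,1.19,-0.13],[0.0,-0.1,0.2],7.2]   [[-0.11,1.19,-0.13],[0.0,-0.1,0.2],7.2]   [[-0.10,1.19,-0.13],[0.0,-0.1,0.2],7.2]   [[-0.10,1.19,-0.13],[0.0,-0.1,0.2],7.2]   [[-0.10,1.19,-0.13],[0.0,-0.1,0.2],7.2]  
[[0.00,0.86,-0.00],[-0.0,0.0,-0.0],7.2]   [[0.00,0.86,-0.00],[-0.0,0.0,-0.0],7.2]   [[0.00,0.86,-0.00],[-0.0,0.0,-0.0],7.2]   [[0.00,0.86,-0.00],[-0.0,0.0,-0.0],7.2]   [[0.00,0.86,-0.00],[-0.0,0.0,-0.0],7.2]  
rows 10
```

Call:
apply_moves --increments '[[[-0.11,1.2,-0.13],[0,-0.1,0.2],7.2],[[-0.11,1.2,-0.13],[0,-0.1,0.2],7.2],[[-0.1,1.2,-0.13],[0,-0.1,0.2],7.2],[[-0.1,1.2,-0.13],[0,-0.1,0.2],7.2],[[-0.1,1.0,-0.13],[0,-0.1,0.2],7.2]]'

```text
t: 34.67
eef_pos: [637.1, -100.9, 53.3]
tcp_rot: [-1.576, 0.003, -2.365]
ft_force: [0.2, -1.2, 0.7]
opening: 0.758
```

Run:
```python
from fk import *
st()
plan([([638.6,-97.2,34],Rtool(45,90,1),5,7.2)])
c=shot('wrist'); print([(w(c,d['point']).round(1).tolist(),round(d['confidence'],2)) for d in nets.mark_of(c,'hold_weight')])
hsv=cv2.cvtColor(c['img'],cv2.COLOR_RGB2HSV); m=cv2.inRange(hsv,(12,120,80),(28,255,255)); k,l,s_,ce=cv2.connectedComponentsWithStats(m)
for i in range(1,k):
    if s_[i,4]>500: print(s_[i],ray(c,*ce[i],30).round(1))
```

```text
t 34.67 grip [ 637.2 -101.    72.1] y [-0.002  0.006 -1.   ] z [ 0.701 -0.713 -0.006] j [-15.   40.3  94.2   0.4  45.7  30.2] F [ 0.2 -1.2  0.7] op 0.758
[[-0.07,0.76,-0.03],[0.1,-0.1,-0.0],7.2]   [[-0.07,0.76,-0.03],[0.1,-0.1,-0.0],7.2]   [[-0.07,0.76,-0.03],[0.1,-0.1,-0.0],7.2]   [[-0.07,0.76,-0.03],[0.1,-0.1,-0.0],7.2]   [[-0.07,0.76,-0.03],[0.1,-0.1,-0.0],7.2]  
rows 5
[([743.1, -109.1, 1.7], 0.94), ([704.8, -198.5, 0.9], 0.87), ([635.7, -105.0, -4.0], 0.68)]
[ 232  184   92   99 6736] [641.9 -95.5  30. ]
[108 270  29  64 914] [541.7 -58.3  30. ]
[414 271  29  63 933] [ 675.1 -193.6   30. ]
[432 346 118   7 794] [ 680.2 -245.7   30. ]
```

Call:
apply_moves --increments '[[[-0.08,0.76,-0.03],[0.1,-0.1,0],7.2],[[-0.08,0.76,-0.03],[0.1,-0.1,0],7.2],[[-0.08,0.76,-0.03],[0.1,-0.1,0],7.2],[[-0.08,0.76,-0.03],[0,-0.1,0],7.2],[[-0.08,0.8,-0.03],[0,-0.1,0],7.2]]'

```text
t: 35.4
eef_pos: [639.3, -96.2, 13.2]
tcp_rot: [-1.57, 0.003, -2.355]
ft_force: [-0.2, -0.9, -0.2]
opening: 0.754
```

Run:
```python
from fk import *
st()
plan([([638.6,-97.2,34],Rtool(45,90,1),2,7.2)])
```

```text
t 35.4 grip [639.3 -96.2  32. ] y [ 0.002  0.002 -1.   ] z [ 0.708 -0.706  0.   ] j [-14.5  43.5  95.2   0.2  41.2  30.3] F [-0.2 -0.9 -0.2] op 0.754
[[0.06,-0.10,0.01],[-0.0,0.0,-0.1],7.2]   [[0.06,-0.10,0.01],[-0.0,0.0,-0.1],7.2]   rows 2
```

Close, then lift.

Call:
apply_moves --increments '[[[0.04,-0.1,0],[0,0,0],7.2],[[0,0,0],[0,0,0],2],[[0,0,0],[0,0,0],2],[[0,0,0],[0,0,0],2],[[0,0,0],[0,0,0],2]]'

```text
t: 36.02
eef_pos: [639.3, -96.7, 14.2]
tcp_rot: [-1.57, 0.003, -2.355]
ft_force: [1.5, -0.6, -0.5]
opening: 0.394
```

Call:
apply_moves --increments '[[[0,0,0],[0,0,0],2],[[0,0,0],[0,0,0],2],[[0,0,0],[0,0,0],2],[[0,0,0],[0,0,0],2],[[0,0,0],[0,0,0],2]]'

```text
t: 36.65
eef_pos: [639.3, -96.7, 14.3]
tcp_rot: [-1.57, 0.003, -2.355]
ft_force: [0.4, 0.0, 0.2]
opening: 0.355
```

Run:
```python
from fk import *
st(); c=shot('wrist')
Rt,p=T_tool(); g=p-GO*Rt[:,1]
jplan([([g[0],g[1],215],Rt,7,2),([487.3,-361.9,215],Rtool(45,90,1),13,2)])
cv2.imwrite('pics/k.png',c['img'][...,::-1])
```

```text
t 36.65 grip [639.3 -96.7  33.1] y [ 0.003  0.001 -1.   ] z [ 0.708 -0.706  0.001] j [-14.5  43.4  95.2   0.2  41.2  30.3] F [0.4 0.  0.2] op 0.355
ok True [-15.  31.  87.   0.  62.  30.]
[[-0.18,-2.50,0.28],[-0.0,-0.0,0.0],2.0] z39  [[-0.12,-2.54,0.19],[-0.0,-0.0,0.0],2.0] z64  [[-0.07,-2.58,0.10],[-0.0,-0.0,0.0],2.0] z90  [[-0.01,-2.61,0.01],[0.0,-0.0,-0.0],2.0] z116  [[0.05,-2.63,-0.09],[0.0,0.0,-0.0],2.0] z142  
[[0.10,-2.66,-0.19],[0.0,0.0,-0.0],2.0] z169  [[0.16,-2.67,-0.29],[0.0,0.0,-0.0],2.0] z196  ok True [-43.  28.  93.   0.  59.   2.]
[[2.15,-0.01,1.16],[0.0,0.0,-0.0],2.0] z196  [[2.19,-0.01,1.07],[0.0,0.0,-0.0],2.0] z196  [[2.22,-0.01,0.98],[-0.0,0.0,-0.0],2.0] z196  
[[2.24,-0.01,0.89],[-0.0,0.0,-0.0],2.0] z196  [[2.26,-0.00,0.80],[-0.0,0.0,-0.0],2.0] z196  [[2.28,-0.00,0.71],[-0.0,0.0,-0.0],2.0] z196  [[2.30,-0.00,0.61],[-0.0,0.0,-0.0],2.0] z196  [[2.31,-0.00,0.52],[-0.0,0.0,-0.0],2.0] z196  
[[2.31,-0.00,0.43],[-0.0,0.0,-0.0],2.0] z196  [[2.32,0.00,0.34],[-0.0,0.0,-0.0],2.0] z196  [[2.32,0.00,0.25],[-0.0,0.0,-0.0],2.0] z196  [[2.31,0.00,0.16],[-0.0,0.0,-0.0],2.0] z196  [[2.30,0.00,0.07],[-0.0,0.0,-0.0],2.0] z196  
rows 20
```

View pics/k.png

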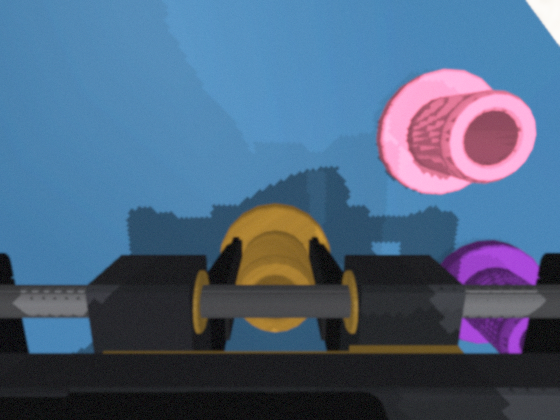

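Call:
apply_moves --increments '[[[0,-1,0],[0,0,0],2],[[0,-2.5,0],[0,0,0],2],[[0,-3.5,0],[0,0,0],2],[[0,-4,0],[0,0,0],2],[[0,-4,0],[0,0,0],2]]'

```text
t: 37.33
eef_pos: [636.4, -96.2, 165.9]
tcp_rot: [-1.578, -0.002, -2.355]
ft_force: [1.0, -0.9, -3.8]
opening: 0.357
```

Run:
```python
from fk import *
st(); c=shot('wrist'); Rt,p=T_tool(); g=p-GO*Rt[:,1]
hsv=cv2.cvtColor(c['img'],cv2.COLOR_RGB2HSV); m=cv2.inRange(hsv,(12,120,60),(28,255,255))
m[:,:205]=0;m[:,350:]=0
def fun(off,draw=False):
    # predicted silhouette extremes of disc (r29, z rel grip -33.1..-23.1)
    P=np.array([proj(c,g+off*Rt[:,0]+np.r_[29*np.cos(t),29*np.sin(t),z]) for z in(-33.1,-23.1) for t in np.linspace(0,6.28,120)]); return P[:,1].min(),P[:,1].max(),P[:,0].min(),P[:,0].max()
yy,xx=np.nonzero(m[:, 255:295]); print('obs rows',yy.min(),yy.max())
y2,x2=np.nonzero(m[:340]); print('cols',x2.min(),x2.max())
for o in(-6,-3,0,3,6): print(o,np.round(fun(o),1))
jplan([([g[0],g[1],215],Rt,2,2),([487.3,-361.9,215],Rtool(45,90,1),13,2)])
```

```text
t 37.33 grip [636.5 -96.3 184.7] y [-0.007  0.004 -1.   ] z [ 0.708 -0.706 -0.008] j [-14.5  32.6  89.3   0.1  58.6  30.3] F [ 1.  -0.9 -3.8] op 0.357
obs rows 204 353
cols 205 349
-6 [186.4 297.7 224.8 338.7]
-3 [192.1 302.8 225.  338.5]
0 [197.7 307.8 225.2 338.2]
3 [203.3 312.8 225.4 338. ]
6 [208.9 317.8 225.6 337.7]
ok True [-15.  31.  87.   0.  62.  30.]
[[-0.01,-1.22,0.01],[-0.0,-0.0,0.0],2.0] z183  [[0.01,-1.22,-0.01],[0.0,0.0,-0.0],2.0] z196  ok True [-43.  28.  93.   0.  59.   2.]
[[2.15,-0.01,1.16],[0.0,0.0,-0.0],2.0] z196  [[2.18,-0.01,1.07],[0.0,0.0,-0.0],2.0] z196  [[2.21,-0.01,0.98],[0.0,0.0,-0.0],2.0] z196  
[[2.24,-0.01,0.89],[0.0,0.0,-0.0],2.0] z196  [[2.26,-0.00,0.80],[0.0,0.0,-0.0],2.0] z196  [[2.28,-0.00,0.71],[0.0,0.0,-0.0],2.0] z196  [[2.29,-0.00,0.62],[0.0,0.0,-0.0],2.0] z196  [[2.30,-0.00,0.53],[0.0,0.0,-0.0],2.0] z196  
[[2.31,-0.00,0.44],[0.0,0.0,-0.0],2.0] z196  [[2.31,0.00,0.35],[0.0,0.0,-0.0],2.0] z196  [[2.31,0.00,0.26],[0.0,0.0,-0.0],2.0] z196  [[2.31,0.00,0.17],[0.0,0.0,-0.0],2.0] z196  [[2.30,0.00,0.08],[0.0,0.0,-0.0],2.0] z196  
rows 15
```

Run:
```python
from fk import *
c=shot('wrist'); Rt,p=T_tool(); g=p-GO*Rt[:,1]; up=-Rt[:,1]
hsv=cv2.cvtColor(c['img'],cv2.COLOR_RGB2HSV); m=cv2.inRange(hsv,(12,120,40),(28,255,255))
col=m[180:345,268:284].mean(1)>128; print('gold runs',[180+i for i in range(1,165) if col[i]!=col[i-1]])
def rows(off,dz,r,z):
    P=np.array([proj(c,g+off*Rt[:,0]+(z+dz)*up+r*(np.cos(t)*Rt[:,0]+np.sin(t)*Rt[:,2])) for t in np.linspace(0,6.28,180)]); return P.min(0).round(1),P.max(0).round(1)
for o in(0,2,4):
  for dz in(0,-4): print(o,dz,'discbot',rows(o,dz,29,-33.1),'disctop',rows(o,dz,29,-23.1),'necktop',rows(o,dz,17,16.9),'bore',rows(o,dz,10,16.9))
```

```text
gold runs [205, 285, 318, 331]
0 0 discbot (array([226.7, 196.4]), array([329.5, 293.3])) disctop (array([224.2, 200.6]), array([332.3, 301.9])) necktop (array([239.2, 250.4]), array([318.9, 323.1])) bore (array([255.6, 266. ]), array([302.5, 308.8]))
0 -4 discbot (array([227.7, 194.9]), array([328.4, 290.1])) disctop (array([225.3, 198.9]), array([331.1, 298.4])) necktop (array([240.1, 247. ]), array([317.8, 318.1])) bore (array([256.1, 262.3]), array([301.8, 304.1]))
2 0 discbot (array([226.9, 200. ]), array([329.3, 296.4])) disctop (array([224.4, 204.3]), array([332.1, 305.1])) necktop (array([239.4, 254.9]), array([318.7, 327.2])) bore (array([255.7, 270.4]), array([302.4, 312.9]))
2 -4 discbot (array([227.8, 198.4]), array([328.3, 293.1])) disctop (array([225.4, 202.6]), array([331. , 301.6])) necktop (array([240.3, 251.4]), array([317.6, 322.1])) bore (array([256.2, 266.6]), array([301.7, 308.1]))
4 0 discbot (array([227. , 203.6]), array([329.2, 299.5])) disctop (array([224.5, 208.1]), array([332. , 308.4])) necktop (array([239.5, 259.4]), array([318.6, 331.2])) bore (array([255.8, 274.8]), array([302.3, 317. ]))
4 -4 discbot (array([227.9, 201.9]), array([328.2, 296.2])) disctop (array([225.5, 206.2]), array([330.8, 304.7])) necktop (array([240.4, 255.8]), array([317.5, 326. ])) bore (array([256.3, 270.9]), array([301.6, 312.2]))
```

Call:
apply_moves --increments '[[[0,-1.3,0],[0,0,0],2],[[0,-1.3,0],[0,0,0],2],[[2.15,0,1.16],[0,0,0],2],[[2.18,0,1.07],[0,0,0],2],[[2.21,0,0.98],[0,0,0],2]]'

```text
t: 38.05
eef_pos: [613.2, -165.3, 194.6]
tcp_rot: [-1.577, -0.001, -2.352]
ft_force: [0.4, -0.6, -4.3]
opening: 0.36
```

Call:
apply_moves --increments '[[[2.24,0,0.89],[0,0,0],2],[[2.26,0,0.8],[0,0,0],2],[[2.28,0,0.71],[0,0,0],2],[[2.29,0,0.62],[0,0,0],2],[[2.3,0,0.53],[0,0,0],2]]'

```text
t: 38.67
eef_pos: [555.4, -274.0, 192.4]
tcp_rot: [-1.584, -0.003, -2.352]
ft_force: [-0.5, 0.1, -4.2]
opening: 0.356
```

Run:
```python
from fk import *
st(); plan([([487.3,-361.9,212],Rtool(45,90,1),5,2)])
```

```text
t 38.67 grip [ 555.6 -274.2  211.2] y [-0.011  0.007 -1.   ] z [ 0.71  -0.704 -0.013] j [-32.4  29.2  91.1   0.   60.5  12.4] F [-0.5  0.1 -4.2] op 0.356
[[2.21,-0.01,0.27],[0.2,0.0,0.0],2.0]   [[2.21,-0.01,0.27],[0.2,0.0,0.0],2.0]   [[2.21,-0.01,0.27],[0.2,0.0,0.0],2.0]   [[2.21,-0.01,0.28],[0.2,0.0,0.0],2.0]   [[2.21,-0.01,0.28],[0.2,0.0,0.0],2.0]  
rows 5
```

Call:
apply_moves --increments '[[[2.3,0,0.3],[0.2,0,0],2],[[2.2,0,0.3],[0.2,0,0],2],[[2.1,0,0.3],[0.2,0,0],2],[[2.1,0,0.28],[0.2,0,0],2],[[1.9,0,0.28],[0.2,0,0],2]]'

```text
t: 39.3
eef_pos: [487.3, -363.7, 191.7]
tcp_rot: [-1.569, -0.003, -2.352]
ft_force: [-0.1, -0.3, -4.0]
opening: 0.355
```

Run:
```python
from fk import *
st(); plan([([489.2,-360,205],Rtool(45,90,1),5,2)])
```

```text
t 39.3 grip [ 487.3 -363.7  210.5] y [-0.001 -0.004 -1.   ] z [ 0.71  -0.704  0.002] j [-42.9  28.   93.4  -0.2  58.5   2. ] F [-0.1 -0.3 -4. ] op 0.355
[[-0.08,0.11,-0.03],[-0.0,0.0,0.0],2.0]   [[-0.08,0.11,-0.03],[-0.0,0.0,0.0],2.0]   [[-0.08,0.11,-0.03],[-0.0,0.0,0.0],2.0]   [[-0.08,0.11,-0.03],[-0.0,0.0,0.0],2.0]   [[-0.08,0.11,-0.03],[-0.0,0.0,0.0],2.0]  
rows 5
```

Call:
apply_moves --increments '[[[-0.09,0.12,-0.03],[0,0,0],2],[[-0.09,0.12,-0.03],[0,0,0],2],[[-0.09,0.12,-0.03],[0,0,0],2],[[-0.09,0.12,-0.03],[0,0,0],2],[[0,0,0],[0,0,0],2]]'

```text
t: 39.92
eef_pos: [488.9, -360.3, 186.5]
tcp_rot: [-1.569, -0.003, -2.352]
ft_force: [-1.2, -0.4, -4.4]
opening: 0.359
```

Run:
```python
from fk import *
st(); Rt,p=T_tool(); g=p-GO*Rt[:,1]
ims=[]
for n in('side','top'):
    c=shot(n); u=proj(c,g-[0,0,33]).astype(int); x,y=u[0]-33,u[1]-33; sc=6
    im=cv2.resize(c['img'][y:y+90,x:x+66],None,fx=sc,fy=sc,interpolation=cv2.INTER_CUBIC)
    for off,col in((0,(0,255,0)),(3,(255,255,255))):
        for z in(-33,):
            cv2.polylines(im,[np.array([(proj(c,g+off*Rt[:,0]+[29*np.cos(t),29*np.sin(t),z])-[x,y]+.5)*sc for t in np.linspace(0,6.28,90)]).astype(int)],True,col,1)
    cv2.circle(im,tuple(((proj(c,[487.5,-362,158])-[x,y]+.5)*sc).astype(int)),3,(255,255,0),1)
    ims.append(im)
cv2.imwrite('pics/l.png',np.hstack(ims)[...,::-1])
```

```text
t 39.92 grip [ 488.9 -360.2  205.3] y [-0.001 -0.003 -1.   ] z [ 0.71  -0.704  0.002] j [-42.5  28.3  93.8  -0.2  57.8   2.4] F [-1.2 -0.4 -4.4] op 0.359
```

View pics/l.png

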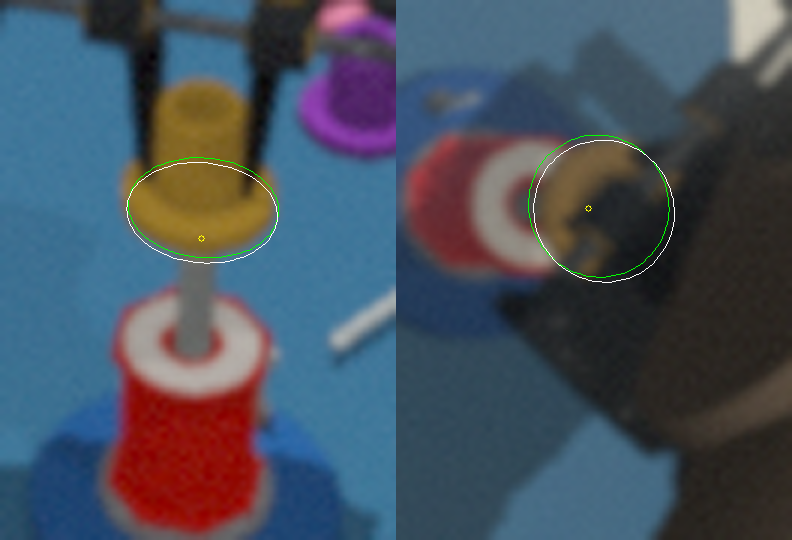

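Call:
apply_moves --increments '[[[0,0.4,0],[0,0,0],2],[[0,0.4,0],[0,0,0],2],[[0,0.4,0],[0,0,0],2],[[0,0.4,0],[0,0,0],2],[[0,0.3,0],[0,0,0],2]]'

```text
t: 40.65
eef_pos: [488.8, -360.5, 166.3]
tcp_rot: [-1.569, -0.003, -2.353]
ft_force: [0.4, -0.8, -3.8]
opening: 0.356
```

Call:
apply_moves --increments '[[[0,0.2,0],[0,0,0],2],[[0,0.2,0],[0,0,0],2],[[0,0.2,0],[0,0,0],2],[[0,0.2,0],[0,0,0],2],[[0,0.2,0],[0,0,0],2]]'

```text
t: 41.28
eef_pos: [488.9, -360.6, 155.6]
tcp_rot: [-1.569, -0.003, -2.353]
ft_force: [0.2, 0.3, -4.1]
opening: 0.357
```

Run:
```python
from fk import *
st(); print(readout.state()['moment'])
```

```text
t 41.27 grip [ 488.9 -360.6  174.4] y [-0.001 -0.003 -1.   ] z [ 0.71  -0.705  0.002] j [-42.6  30.3  95.6  -0.2  54.    2.4] F [ 0.2  0.3 -4.1] op 0.357
[-0.08279478  0.11820153  0.02490204]
```

Call:
apply_moves --increments '[[[0,0.4,0],[0,0,0],2],[[0,0.5,0],[0,0,0],2],[[0,0.5,0],[0,0,0],2],[[0,0.5,0],[0,0,0],2],[[0,0.5,0],[0,0,0],2]]'

```text
t: 41.9
eef_pos: [488.9, -360.7, 130.0]
tcp_rot: [-1.569, -0.003, -2.353]
ft_force: [0.0, -0.1, -3.8]
opening: 0.358
```

Call:
apply_moves --increments '[[[0,0.3,0],[0,0,0],2],[[0,0.3,0],[0,0,0],2],[[0,0.25,0],[0,0,0],2],[[0,0.2,0],[0,0,0],2],[[0,0.2,0],[0,0,0],2]]'

```text
t: 42.52
eef_pos: [488.9, -360.8, 116.5]
tcp_rot: [-1.569, -0.003, -2.353]
ft_force: [-0.0, 0.1, -4.1]
opening: 0.358
```

Run:
```python
from fk import *
st(); print(readout.state()['moment'])
```

```text
t 42.52 grip [ 488.9 -360.7  135.3] y [-0.001 -0.004 -1.   ] z [ 0.71  -0.705  0.002] j [-42.6  33.   97.6  -0.2  49.3   2.4] F [-0.   0.1 -4.1] op 0.358
[-0.13439828  0.15051344 -0.02246355]
```

Call:
apply_moves --increments '[[[0,0.1,0],[0,0,0],2],[[0,0.1,0],[0,0,0],2],[[0,0.1,0],[0,0,0],2],[[0,0.07,0],[0,0,0],2],[[0,0.05,0],[0,0,0],2]]'

```text
t: 43.15
eef_pos: [489.0, -360.9, 112.3]
tcp_rot: [-1.568, -0.003, -2.353]
ft_force: [-1.5, -0.1, 0.7]
opening: 0.361
```

Run:
```python
from fk import *
st()
```

```text
t 43.15 grip [ 489.  -360.9  131.1] y [-0.    -0.004 -1.   ] z [ 0.71  -0.705  0.002] j [-42.6  33.3  97.8  -0.2  48.7   2.4] F [-1.5 -0.1  0.7] op 0.361
```

Call:
apply_moves --increments '[[[0,0.04,0],[0,0,0],2],[[0,0,0],[0,0,0],6.5],[[0,0,0],[0,0,0],6.5],[[0,0,0],[0,0,0],6.5],[[0,0,0],[0,0,0],6.5]]'

```text
t: 43.78
eef_pos: [489.6, -361.4, 113.0]
tcp_rot: [-1.566, -0.003, -2.353]
ft_force: [-0.5, 0.5, 0.3]
opening: 0.669
```

Call:
apply_moves --increments '[[[0,-0.5,0],[0,0,0],6.5],[[0,-1.5,0],[0,0,0],6.5],[[0,-3,0],[0,0,0],6.5],[[0,-4,0],[0,0,0],6.5],[[0,-4,0],[0,0,0],6.5]]'

```text
t: 44.4
eef_pos: [488.7, -360.2, 247.5]
tcp_rot: [-1.569, -0.003, -2.353]
ft_force: [0.4, 0.1, 0.3]
opening: 0.683
```

Call:
apply_moves --increments '[[[-5,0,0],[0,0,0],6.5],[[-5,0,0],[0,0,0],6.5],[[-5,0,0],[0,0,0],6.5],[[-5,0,0],[0,0,0],6.5],[[0,0,0],[0,0,0],6.5]]'

```text
t: 45.02
eef_pos: [634.5, -215.3, 257.9]
tcp_rot: [-1.557, -0.0, -2.355]
ft_force: [-1.0, -0.1, 1.0]
opening: 0.683
```

Run:
```python
from fk import *
st(); ims=[]
for n in('side','top'):
    c=shot(n)
    for t in('red_spool','hold_weight','multimeter','screwdriver'): print(n,t,[(w(c,d['point']).round(1).tolist(),round(d['confidence'],2)) for d in nets.mark_of(c,t)])
    if n=='side':
        u=proj(c,[487,-362,90]).astype(int); ims.append(cv2.resize(c['img'][u[1]-50:u[1]+50,u[0]-50:u[0]+50],(400,400),interpolation=cv2.INTER_CUBIC))
    else: ims.append(cv2.resize(c['img'],(400,300)))
H=np.zeros((400,800,3),np.uint8);H[:,:400]=ims[0];H[:300,400:]=ims[1]; cv2.imwrite('pics/m.png',H[...,::-1])
```

```text
t 45.02 grip [ 634.3 -215.1  276.7] y [ 0.01 -0.01 -1.  ] z [ 0.708 -0.706  0.014] j [-24.3  29.6  79.8  -0.3  69.9  20.8] F [-1.  -0.1  1. ] op 0.683
side red_spool [([474.9, 447.8, 42.7], 0.9), ([355.0, 451.0, 42.3], 0.58)]
side hold_weight [([744.1, -107.1, 0.2], 0.83), ([705.9, -193.1, -2.2], 0.67)]
side multimeter [([639.9, 414.0, 4.2], 0.82), ([484.1, -360.6, 24.4], 0.21)]
side screwdriver [([690.6, -302.5, 5.4], 0.67), ([489.0, -367.3, 159.1], 0.62)]
top red_spool [([475.2, 443.3, 41.1], 0.94), ([357.6, 443.7, 37.0], 0.79)]
top hold_weight [([742.3, -113.7, 2.8], 0.89), ([705.2, -198.2, 5.7], 0.54)]
top multimeter [([639.3, 409.6, 1.1], 0.72)]
top screwdriver []
```

View pics/m.png

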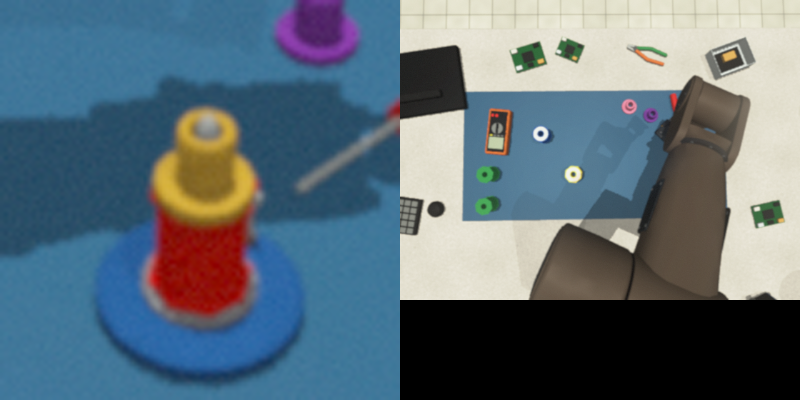

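```bash
python3 -c "
from cell import env; print(env.job_done())"
```

```text
the job is handed in; nothing more can be done
None
```

The red spool is on the spindle with its label up and fully down on the felt. The brass weight sits disc down and flat on top of it. I handed the job in at about 45 s of the 72 s allowed, with the gripper open and well clear; no verdict is reported.

- **How I turned it:** I gripped the spool with the tool tilted, laid it on a flat in the free area, then regripped it from the other side. I tipped it upright, lowered it over the spindle and let go. I then gripped the weight by its neck and lowered it the same way.
- **Force and height checks:** Going over the spindle, neither part showed any sideways force. The spool first touched with the grip point at 58.7 mm. The weight first touched with its underside at 98 mm, the height given for a fully seated spool. The contact readings were about 5 N or less.
- **Last picture:** It shows the weight level on the spool, with the spindle tip showing out of its top. The yellow and blue spools, the green look-alikes, the multimeter, the screwdriver and the pink and purple weights all looked unmoved. In that last top view the arm hid the stand, so the stand itself was checked only from the side.
- **Disagreements:** The cameras differed by up to about 4 mm on how the weight sat in the fingers. I aimed for the middle, and it went on without contact. The networks did not find the seated spool or weight in the last pictures, so those two rest on the contact heights and on what I saw.

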